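# Bring the glazed orange to the trivet in its carrier

## Task

A freshly glazed orange lies loose in the wooden carrier, which dips on its sprung handle towards whichever end the orange rolls to; the glaze is still soft, so neither the robot nor the end boards may touch it. Lift the carrier by its handle, roll the orange to the middle, its centre between the two dark inlaid strips, and keep it there for five seconds in the air, about 10 cm clear of the worktop; then carry it over, set the carrier down centred and lined up lengthwise on the slatted wooden trivet with the orange still between the strips, and let go. Leave the salt shaker and the spoon in between where they are.

Things in the scene. Friction and masses are not known exactly. Their poses are not given: they have to be found in the camera images.
- carrier: light wooden carrier, 112 (x) x 420 (y) mm, about 0.6 kg, starting flat on the worktop. Origin: centre of its underside; z up; y runs lengthwise, along the lane in which the orange rolls. Flat floor 12 mm thick; walls 12 mm thick, top 60 mm above the underside, side walls 88 mm apart, end boards with inner faces at y = +-198 mm. Dark strips are inlaid across floor and walls at y = +-30 mm
- bail_grip (a point): centre of the wooden bar of the carrier's bail handle, 170 mm above the underside when the bail stands upright over the middle. The bar runs along the carrier's x, 22 mm wide (y), 28 mm tall, 120 mm free between its two steel side arms (142 mm over all): grip it across y, from above, firmly (80 to 120 N)
- bail (a joint): angle of the bail against the carrier (rad), 0 upright, about the carrier's +x through two pivots on the side walls 24 mm above the underside. Sprung to 0 with 3.4 N m/rad, damping 0.2 N m s/rad: hung from the held bar, the carrier dips towards the orange, by about m g s / 3.4 (0.75 rad per metre that the orange is off the middle), so that an orange left to itself runs away to that end
- orange_center (a point): centre of the loose orange lying in the carrier, a rigid ball of 80 mm diameter. It starts at rest 50 to 90 mm from the middle of the lane on the carrier's +y side, and meets an end board when this point is at carrier y = +-158 mm. It lies 40 mm above the carrier's floor. Its axes turn as it rolls: use the position only
- orange: the same orange; origin at the same point. Nominally 0.26 kg (varies), inertia of a solid ball: on a lane tilted by a it gains speed downhill at about 5/7 g sin a, on a level lane sped up at A it falls back at 5/7 A. Rolling resistance about that of a slope of 0.01 rad
- trivet: fixed slatted wooden trivet lying on the worktop, 170 (x) x 260 (y) mm, top 16 mm above its underside. Origin: centre of its underside; its y runs lengthwise. The carrier (longer than the trivet) goes on it centred, y along y, either way round; the carrier's origin is then 16 mm above the trivet's
- shaker: small white salt shaker with a steel cap, 36 mm across and 75 mm tall, standing between the two work places; origin: centre of its underside
- spoon: wooden spoon, 170 mm long, lying flat between the two work places; origin about its middle, on the underside

How it is judged:
On the way:
1. with the carrier held more than 60 mm above the worktop, the orange is kept between the strips (within 30 mm of the middle) for 4 s (height (world z) of carrier above 0.06 m and y of orange_center in the frame of carrier between -0.03 and 0.03 m), for 4 s.
At the end, for the whole second after the job is handed in: The carrier stands flat on the trivet, its centre within 35 mm of the trivet's and its length within 0.17 rad of the trivet's, with the orange lying at rest in it within 30 mm of the middle, and the robot has let go (horizontal distance between carrier and trivet below 0.035 m and angle between the y axis of carrier and the y axis of trivet, either way round below 0.17 rad and z of carrier in the frame of trivet between 0.01 and 0.022 m and angle between carrier's own z axis and vertical below 0.05 rad and y of orange_center in the frame of carrier between -0.03 and 0.03 m and z of orange_center in the frame of carrier below 0.062 m and linear speed of each of orange, carrier below 0.03 m/s); the robot touches nothing.
It fails at once if the orange runs into an end board (its centre more than 156 mm from the middle of the carrier) (y of orange_center in the frame of carrier above 0.156 m or y of orange_center in the frame of carrier below -0.156 m).
It fails at once if the orange leaves its lane (z of orange_center in the frame of carrier above 0.072 m or z of orange_center in the frame of carrier below 0.02 m).
It fails at once if the robot or its fingers touch the orange (contact force between any of the arm, the fingers and orange above 0.3 N).
It fails at once if the carrier is tipped by more than 0.4 rad (angle between carrier's own z axis and vertical above 0.4 rad).
It fails at once if the salt shaker or the spoon is moved by more than 30 mm (distance of any of shaker, spoon from where it was at the start of the episode above 0.03 m).
It also fails if it takes over 72 s, if anything falls off the work surface, if the arm or the gripper's body presses on something with over 40 N, if the wrist force passes 120 N, or if a joint passes its speed limit or range.

## Robot

A 6-joint arm with a two-finger parallel gripper is mounted at the origin on the work surface. World frame = base frame: x ahead of the robot, y to its left, z up, the work surface at z = 0. Lengths are in m, angles in rad, forces in N, time in s.
With the tool pointing down it reaches from about 0.375 to 0.9 m from the base axis. Payload 3.1 kg.
Tool frame: the origin (TCP) lies between the finger pads; the fingertips stand 11 mm ahead of it and the grasp point (between the pads) lies 8 mm behind it; z points along the fingers, y is the line along which they close (so a half turn about z gives the same grasp; the last joint's range is limited). The gripper opens to 85 mm and grips with 20 to 120 N. Pads are 22 mm wide; open, the fingers measure 114 mm over their backs; the gripper's body (76 mm by 85 mm) begins 54 mm behind the grasp point. The pads swing forward as they close: fully open they stand 13 mm farther back than shut.
Start: joints at [1.157, 0.527, 1.433, -0, 1.181, -0.178], TCP at [0.146, 0.608, 0.22] pointing down, gripper open.
Joint ranges: [-3.08, 3.08], [-0.75, 2.2], [0.22, 2.44], [-1.43, 4.57], [0, 2.65], [-2.85, 2.85]. Speed limits (rad/s): [2.79, 2.79, 3.14, 3.14, 3.14, 3.14].

## Interface

Orientations are given as a unit quaternion [w, x, y, z].
In Python, from bench import ctrl gives the robot as it stands.
- The arm moves only by the tool send_rows, never from a script. Its argument "targets" is a list of rows, each a list of 2 entries, a list of its own where there are three numbers: the shift along the world's x, y, z each as a share of 0.05 m, from -1 to 1, then the turn, a rotation vector about the world's x, y, z each as a share of 0.12 rad, from -1 to 1. A call has 1 to 12 rows; each row shifts and turns the commanded pose from where the row before left it; what a row does not reach is not made up. A row lasts 1/10 s, in which the tool goes at most 50 mm and 8.59 degrees, less where a joint would pass 70% of its speed; a pose out of reach is approached as far as the arm can. A call with a number of a shift or a turn outside -1 to 1 is refused whole. A call with a gripper value outside its range is refused whole. "claw" is the opening, from 0 (shut) to 1 (fully open), set as the call begins (left out, the last holds). The fingers move at their own pace and stop on an object; "grip_force" is the grip in N (left out, the last holds). Time passes only in rows, so rows that do not move let the fingers close. It gives the time, the measured TCP pose, the force, the opening and the grip force at its end, in the units of the state.
- ctrl.state(): the state, without advancing time (a new reading comes with each control period).
- ctrl.snapshot(name): name is "side" or "top"; returns a dict with "color" (384x512x3 uint8, blue, green, red), "mtx" (3x3 intrinsics, pixels), "xyz" and "orientation" of the camera in the world. Camera axes: x right, y down, z forward; pixel columns grow to the right and rows downward; lengths in m; the calibration is good to about 2 mm. A picture is of the moment at which its call begins. There is no depth.
- ctrl.finish_job(): hands the job in; it is judged then, once.
Trained networks look in the newest picture that a camera, given by its name, has taken for a name from the list of things; names that differ only in an ending like _2 or _b are one class to them, and where a whole thing is asked for, a point or a joint stands for the part that bears it (a point fixed in the world has none). Each returns a list of dicts, best first, with "confidence" (0 to 1); they miss things now and then, are a little off and sometimes report something else, mostly with a low value. They report only what shows in the picture. A call takes as long as a camera call.
- ctrl.spot_in(name, camera): "location" ([column, row] in pixels, amid what is visible of it).
The state is a dict: "time_s": time; "joint_pos": joint angles; "joint_vel": joint speeds; "tau": joint torques, N m; "tool_pos": TCP position; "tool_rot": TCP orientation; "force": force on the tool from outside, world axes, zero at the start; "wrist_torque": the same for the moment, N m; "opening": finger opening in m; "grasp_force": force on a finger pad.
Only numpy, scipy, OpenCV 4.12 (cv2) and the standard library are available. Lean on these libraries where they do the work, as an engineer would, in place of code of your own. Each camera call takes 0.05 s, during which the arm holds its last target. There are 200 camera calls.

## Working session

There is one attempt and no reset: what is moved stays moved. The work goes in short steps, Python scripts to look and compute and a tool call to move; the robot and the scene stay as the last step left them, time stands still between calls to the robot, and variables do not carry over. Pictures are saved under pics/ and viewed, at most 10 in all, crops included, and the job is handed in when it is done.

Besides the shell and the picture viewer there is one more tool, called by a JSON object that holds its "fn" and its "kwargs", one argument or row to a line. send_rows: Moves the arm, as the interface text tells. Its arguments: {"type":"object","properties":{"targets":{"type":"array"},"claw":{"type":"number"},"grip_force":{"type":"number"}},"required":["targets"]}

```bash
ls; mkdir -p pics; python3 - <<'E'
from bench import ctrl
import cv2
s=ctrl.state();print({k:s[k] for k in ("time_s","tool_pos","tool_rot","force","opening")})
ims=[]
for n in ("side","top"):
    d=ctrl.snapshot(n);cv2.imwrite(f"pics/{n}0.png",d["color"]);print(n,d["mtx"],d["xyz"],d["orientation"])
    for t in ("carrier","bail_grip","orange","trivet","shaker","spoon"):
        print(t,[( [round(v) for v in r["location"]],round(r["confidence"],2)) for r in ctrl.spot_in(t,n)[:2]])
E
```

```text
pics
{'time_s': 0.0, 'tool_pos': array([0.14565101, 0.60702788, 0.21943377]), 'tool_rot': array([-3.20512458e-04,  1.17600235e-01,  9.93060424e-01, -1.03701228e-03]), 'force': array([-0.18204896, -0.14294753, -0.05779397]), 'opening': 0.08547828755598869}
side [[434.46039248   0.         255.8250904 ]
 [  0.         434.46039248 197.81372684]
 [  0.           0.           1.        ]] [ 0.03288013 -0.56884747  0.70363188] [-0.42239565  0.83280434 -0.32419008  0.15139234]
carrier [([193, 203], 0.9)]
bail_grip [([169, 156], 0.82)]
orange [([168, 174], 0.88)]
trivet [([368, 313], 0.7)]
shaker [([287, 212], 0.6)]
spoon [([233, 262], 0.87)]
top [[420.0070468    0.         255.16468977]
 [  0.         420.0070468  190.19132705]
 [  0.           0.           1.        ]] [0.33306615 0.01843786 1.15185812] [-0.0744281   0.71008395 -0.69746182  0.06154878]
carrier [([178, 213], 0.56)]
bail_grip [([163, 205], 0.71)]
orange [([140, 203], 0.78), ([269, 161], 0.19)]
trivet [([376, 198], 0.82), ([269, 158], 0.23)]
shaker [([272, 162], 0.49)]
spoon [([272, 214], 0.58)]
```

View both.

View pics/top0.png

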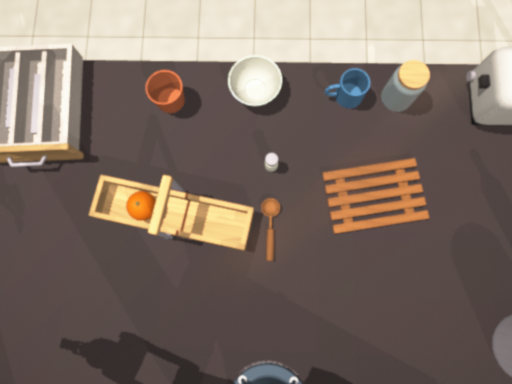

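View pics/side0.png

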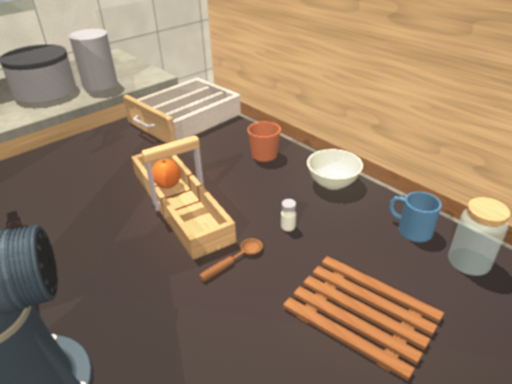

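The top view shows the carrier lying from about (99,177) to (250,249). The orange is at (140,205), the bail bar near (161,206), the shaker at (272,162), the spoon at (270,230) and the trivet around (376,196). The side view agrees. I'll zoom in for the corners.

```bash
python3 - <<'E'
import cv2,numpy as np
a=cv2.imread("pics/top0.png")
c=cv2.resize(a[165:260,80:270],None,fx=4,fy=4,interpolation=cv2.INTER_CUBIC)
t=cv2.resize(a[150:240,315:435],None,fx=3,fy=3,interpolation=cv2.INTER_CUBIC)[:220]
o=np.zeros((600,760,3),np.uint8);o[:380]=c;o[380:600,:360]=t
cv2.imwrite("pics/crop0.png",o)
E
```

```text
(no output)
```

View pics/crop0.png

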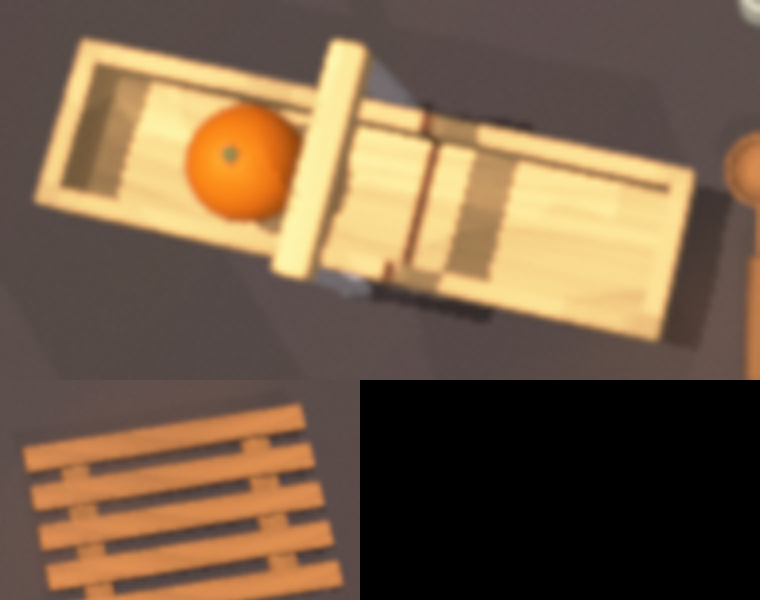

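The zoom shows the carrier's rim corners at crop pixels (83,38), (694,168), (660,341) and (36,202), with the orange left of the bar. The trivet's slats run lengthwise. I'll fit both poses.

```bash
cat > h.py <<'E'
import numpy as np,cv2
from scipy.spatial.transform import Rotation as R
from scipy.optimize import least_squares
def cam(d):
    q=np.array(d["orientation"]);return np.array(d["mtx"]),np.array(d["xyz"]),R.from_quat(q[[1,2,3,0]]).as_matrix()
def proj(P,d):
    K,t,M=cam(d);c=(np.atleast_2d(P)-t)@M@K.T;return c[:,:2]/c[:,2:]
def back(uv,z,d):
    K,t,M=cam(d);uv=np.atleast_2d(uv);r=np.c_[uv,np.ones(len(uv))]@np.linalg.inv(K).T@M.T
    return t+r*((z-t[2])/r[:,2])[:,None]
def mask_orange(d):
    h=cv2.cvtColor(d["color"],cv2.COLOR_BGR2HSV)
    m=cv2.inRange(h,(3,195,120),(17,255,255));m=cv2.morphologyEx(m,cv2.MORPH_OPEN,np.ones((3,3)))
    n,l,s,c=cv2.connectedComponentsWithStats(m);return l,s,c
def orange(d,exp):
    """orange centre pixel near the expected pixel: circle about its blobs"""
    l,s,c=mask_orange(d)
    k=[i for i in range(1,len(s)) if s[i,4]>8 and np.hypot(*(c[i]-exp))<40]
    if not k: return None
    ys,xs=np.nonzero(np.isin(l,k));(u,v),r=cv2.minEnclosingCircle(np.c_[xs,ys].astype(np.float32))
    return np.array([u,v]),r,len(xs)
def s_of(d,cx,cy,yaw,zc=0.0,s0=0.0):
    """lane coordinate of the orange; lane point = c + s*(−sin yaw, cos yaw)"""
    e=np.array([-np.sin(yaw),np.cos(yaw)]);f=lambda s:np.r_[np.array([cx,cy])+s*e,zc+.052]
    o=orange(d,proj(f(s0),d)[0])
    if o is None:return None
    uv=o[0];p=back(uv,zc+.052,d)[0]
    return round(float((p[:2]-[cx,cy])@e)*1000,1),round(float((p[:2]-[cx,cy])@[e[1],-e[0]])*1000,1),round(o[1],1),o[2]
E
python3 - <<'E'
from h import *
from bench import ctrl
D={n:ctrl.snapshot(n) for n in("top","side")}
px=np.array([(83,38),(694,168),(660,341),(36,202)])/4+[80-.375,165-.375]
L=np.array([(.056,.21),(.056,-.21),(-.056,-.21),(-.056,.21)])
def f(p):
    c,s=np.cos(p[2]),np.sin(p[2]);w=L@np.array([[c,s],[-s,c]])+p[:2]
    return (proj(np.c_[w,np.full(4,.06)],D["top"])-px).ravel()
r=least_squares(f,[.5,.25,-.2]);print("carrier",r.x,r.fun.round(1))
cx,cy,yw=r.x
# bar ends/top z .184 predicted, vs clicked
e=np.array([np.cos(yw),np.sin(yw)])
print("bar top pred crop",[(proj(np.r_[r.x[:2]+k*.071*e,.184],D["top"])[0]-[80-.375,165-.375])*4 for k in(1,-1)])
for n in D: print(n,"s",s_of(D[n],cx,cy,yw,0,.07), "bar pred", proj([cx,cy,.17],D[n])[0], "corner", proj(np.r_[cx+.056*np.cos(yw)+.21*np.sin(yw),cy+.056*np.sin(yw)-.21*np.cos(yw),.06],D[n])[0])
h=cv2.cvtColor(D["top"]["color"],cv2.COLOR_BGR2HSV)
m=cv2.inRange(h,(3,110,100),(22,255,255));m[:,:310]=0;m[:150]=0;m[245:]=0;m[:,440:]=0
ys,xs=np.nonzero(m);w=back(np.c_[xs,ys],.016,D["top"])[:,:2]
b=cv2.minAreaRect((w*1000).astype(np.float32));print("trivet",b,len(xs))
for t in("shaker","spoon"):
    for n in D:
        q=ctrl.spot_in(t,n)
        if q:print(t,n,back(q[0]["location"],.037 if t=="shaker" else .005,D[n])[0].round(3))
s=ctrl.state();print(s["time_s"],s["tool_pos"],s["wrist_torque"])
E
```

```text
carrier [ 0.48619599  0.26120059 -0.19539638] [ 0.2  0.4  0.3  0.5 -0.5 -0.7  0.1 -0.1]
bar top pred crop [array([350.51292611,  40.09610498]), array([288.66473205, 274.21509399])]
top s (83.8, -0.8, 14.4, 592) bar pred [161.03715363 204.47127758] corner [253.37921283 207.14614289]
side s None bar pred [171.56316554 149.28504425] corner [235.10891335 222.92241037]
trivet ((546.875, -286.3060302734375), (174.26617431640625, 264.6977233886719), 10.089527130126953) 4966
shaker top [0.634 0.001 0.037]
shaker side [0.638 0.005 0.037]
spoon top [ 0.493 -0.002  0.005]
spoon side [0.455 0.003 0.005]
1.0 [0.14597535 0.60767484 0.22040183] [-0.0351221   0.00706373 -0.0283465 ]
```

{"fn": "send_rows", "kwargs": {
  "targets": [
    [[0.57,-0.58,0.2],[0,0,0.34]],
    [[0.57,-0.58,0],[0,0,0]],
    [[0.57,-0.58,0],[0,0,0]],
    [[0.57,-0.58,0],[0,0,0]],
    [[0.57,-0.58,0],[0,0,0]],
    [[0.57,-0.58,0],[0,0,0]],
    [[0.57,-0.58,0],[0,0,0]],
    [[0.57,-0.58,0],[0,0,0]],
    [[0.57,-0.58,0],[0,0,0]],
    [[0.57,-0.58,0],[0,0,0]],
    [[0.57,-0.58,0],[0,0,0]],
    [[0.53,-0.56,0],[0,0,0]]
  ],
  "claw": 1,
  "grip_force": 100
}}

```text
time_s: 2.2
tool_pos: [0.4873, 0.2593, 0.2306]
tool_rot: [0.0, 0.098, 0.995, 0.0]
force: [0.7, 0.3, 0.2]
opening: 0.0853
grasp_force: 0.0
```

{"fn": "send_rows", "kwargs": {
  "targets": [
    [[0,0,0],[0,0,0]],
    [[0,0,0],[0,0,0]],
    [[0,0,0],[0,0,0]]
  ]
}}

```text
time_s: 2.5
tool_pos: [0.485, 0.2612, 0.2303]
tool_rot: [-0.001, 0.097, 0.995, 0.0]
force: [0.1, -0.8, -0.2]
opening: 0.0856
grasp_force: 0.0
```

```bash
cat >> h.py <<'E'
def tool(s):
    q=np.array(s["tool_rot"]);M=R.from_quat(q[[1,2,3,0]]).as_matrix();y=M[:,1];y=y*np.sign(y[1])
    yaw=-np.arctan2(y[0],y[1]);z=-M[:,2]
    lx=np.array([np.cos(yaw),np.sin(yaw),0]);ly=np.array([-np.sin(yaw),np.cos(yaw),0])
    # tilt about the lane's x (positive: +y end up) and about the lane's y
    return yaw,np.arcsin(-z@ly),np.arcsin(z@lx)
def rep(s):
    print("t %.2f"%s["time_s"],"tcp",np.round(s["tool_pos"],4),"yaw,rx,ry",np.round(tool(s),4),"F",np.round(s["force"],2),"T",np.round(s["wrist_torque"],3),"op %.4f gf %.0f"%(s["opening"],s["grasp_force"]))
E
python3 - <<'E'
from h import *
from bench import ctrl
rep(ctrl.state())
d=ctrl.snapshot("side");h=cv2.cvtColor(d["color"],cv2.COLOR_BGR2HSV)
print(h[168:182:4,160:178:4].tolist())
E
```

```text
t 2.50 tcp [0.485  0.2612 0.2303] yaw,rx,ry [-1.944e-01 -1.000e-04  1.200e-03] F [ 0.11 -0.81 -0.2 ] T [-0.004 -0.057 -0.004] op 0.0856 gf 0
[[[16, 172, 254], [16, 172, 254], [13, 181, 252], [12, 186, 238], [11, 190, 222]], [[14, 180, 252], [14, 179, 252], [11, 188, 230], [11, 189, 220], [11, 187, 199]], [[12, 187, 242], [12, 185, 240], [11, 188, 210], [11, 188, 199], [11, 188, 184]], [[11, 190, 222], [11, 189, 221], [11, 187, 192], [11, 186, 186], [11, 189, 169]]]
```

{"fn": "send_rows", "kwargs": {
  "targets": [
    [[0,0,-0.23],[0,0,0]],
    [[0,0,-0.23],[0,0,0]],
    [[0,0,-0.23],[0,0,0]],
    [[0,0,-0.23],[0,0,0]],
    [[0,0,-0.23],[0,0,0]],
    [[0,0,-0.22],[0,0,0]],
    [[0,0,0],[0,0,0]]
  ]
}}

```text
time_s: 3.25
tool_pos: [0.4848, 0.2602, 0.1599]
tool_rot: [-0.002, 0.097, 0.995, -0.001]
force: [-0.3, -0.1, 0.7]
opening: 0.0854
grasp_force: 0.0
```

{"fn": "send_rows", "kwargs": {
  "targets": [
    [[0,0,0],[0,0,0]],
    [[0,0,0],[0,0,0]],
    [[0,0,0],[0,0,0]],
    [[0,0,0],[0,0,0]],
    [[0,0,0],[0,0,0]],
    [[0,0,0],[0,0,0]],
    [[0,0,0],[0,0,0]],
    [[0,0,0],[0,0,0]]
  ],
  "claw": 0,
  "grip_force": 100
}}

```text
time_s: 4.05
tool_pos: [0.4864, 0.2611, 0.1629]
tool_rot: [0.001, 0.097, 0.995, 0.001]
force: [-0.3, 0.7, 5.6]
opening: 0.019
grasp_force: 98.9
```

```bash
sed -i 's/(3,195,120)/(3,165,120)/' h.py; python3 - <<'E'
from h import *
from bench import ctrl
for n in("top","side"):
    d=ctrl.snapshot(n);print(n,s_of(d,.486,.261,-.195,0,.07));cv2.imwrite(f"pics/{n}1.png",d["color"])
for i in range(2): ctrl.snapshot("top"); rep(ctrl.state())
E
```

```text
top None
side (87.2, -0.4, 14.3, 595)
t 4.20 tcp [0.4864 0.2611 0.1629] yaw,rx,ry [-0.1951  0.0011 -0.0012] F [-0.25  0.88  6.28] T [ 0.116  0.175 -0.007] op 0.0190 gf 99
t 4.25 tcp [0.4864 0.2611 0.1629] yaw,rx,ry [-0.1951  0.0011 -0.0013] F [-1.76  0.93  5.7 ] T [ 0.147  0.159 -0.052] op 0.0188 gf 99
```

View pics/side1.png

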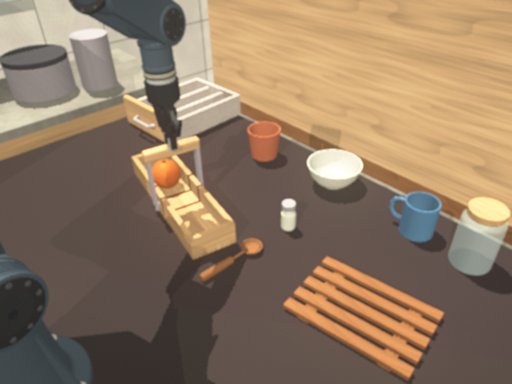

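The side view shows the bar gripped squarely at (172,148), with the orange clear of it at (166,173) and the carrier flat. Next I'll preload the bail. That lets me raise the +y end while the −y end stays on the worktop.

{"fn": "send_rows", "kwargs": {
  "targets": [
    [[-0.016,-0.081,0],[0.245,-0.048,0]],
    [[-0.016,-0.081,0],[0.245,-0.048,0]],
    [[-0.016,-0.081,0],[0.245,-0.048,0]],
    [[-0.016,-0.081,0],[0.245,-0.048,0]],
    [[-0.016,-0.081,0],[0.245,-0.048,0]],
    [[0,0,0],[0,0,0]],
    [[0,0,0],[0,0,0]]
  ]
}}

```text
time_s: 4.95
tool_pos: [0.4817, 0.2403, 0.1614]
tool_rot: [0.007, 0.097, 0.992, 0.074]
force: [0.2, 1.9, -6.4]
opening: 0.0188
grasp_force: 98.3
```

```bash
cat > look.py <<'E'
from h import *
from bench import ctrl
import sys
zc=float(sys.argv[1]);s0=float(sys.argv[2]);c=[float(v) for v in sys.argv[3:6]] or [.486,.261,-.195]
for i in range(int(sys.argv[6]) if len(sys.argv)>6 else 2):
    t=ctrl.state()["time_s"];d=ctrl.snapshot("side");print("%.2f"%t,s_of(d,*c,zc,s0))
rep(ctrl.state())
E
python3 look.py 0 .08
```

```text
4.95 (79.6, 1.0, 14.0, 506)
5.00 (79.5, 1.6, 14.1, 506)
t 5.05 tcp [0.4817 0.2406 0.1614] yaw,rx,ry [-0.1945  0.1486  0.0009] F [ 1.86  1.79 -6.7 ] T [-0.331 -0.133 -0.015] op 0.0190 gf 98
```

{"fn": "send_rows", "kwargs": {
  "targets": [
    [[0,0,0.06],[0,0,0]],
    [[0,0,0.06],[0,0,0]],
    [[0,0,0],[0,0,0]]
  ]
}}

```text
time_s: 5.35
tool_pos: [0.4811, 0.2401, 0.1676]
tool_rot: [0.006, 0.097, 0.993, 0.074]
force: [0.9, -0.8, -9.2]
opening: 0.019
grasp_force: 98.6
```

```bash
python3 look.py 0.007 .08
```

```text
5.35 (79.8, -0.1, 14.1, 518)
5.40 (79.8, -0.1, 14.1, 529)
t 5.45 tcp [0.4812 0.2402 0.1675] yaw,rx,ry [-0.1947  0.1486  0.0017] F [-0.09 -0.45 -9.89] T [-0.989  0.186 -0.039] op 0.0186 gf 99
```

```bash
python3 - <<'E'
from h import *
from bench import ctrl
d=ctrl.snapshot("side");a=d["color"];cv2.imwrite("pics/c2.png",cv2.resize(a[130:260,125:255],None,fx=4.5,fy=4.5,interpolation=cv2.INTER_CUBIC))
print(s_of(d,.486,.261,-.195,.007,.08));rep(ctrl.state())
E
```

```text
(79.1, -0.3, 14.2, 533)
t 5.50 tcp [0.4813 0.2402 0.1675] yaw,rx,ry [-0.1949  0.1488  0.0016] F [-0.75 -0.32 -7.93] T [-1.036  0.199 -0.051] op 0.0194 gf 99
```

View pics/c2.png

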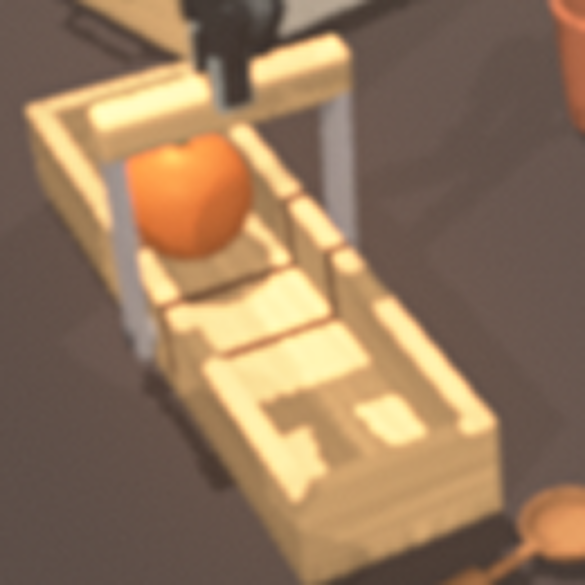

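The crop shows the tilted bail, with the orange at crop (190,195) just starting to creep towards the strips and the −y end still close to the worktop. I'll hold and watch.

{"fn": "send_rows", "kwargs": {
  "targets": [
    [[0,0,0],[0,0,0]],
    [[0,0,0],[0,0,0]]
  ]
}}

```text
time_s: 5.7
tool_pos: [0.4817, 0.2403, 0.1677]
tool_rot: [0.007, 0.097, 0.992, 0.074]
force: [0.3, 0.1, -9.1]
opening: 0.0189
grasp_force: 98.6
```

```bash
python3 look.py 0.007 .08
```

```text
5.70 (69.0, 0.4, 14.6, 589)
5.75 (65.0, 0.2, 14.5, 608)
t 5.80 tcp [0.4818 0.2404 0.1678] yaw,rx,ry [-0.1952  0.1496  0.0006] F [-0.76 -0.27 -8.5 ] T [-0.943  0.255 -0.073] op 0.0191 gf 99
```

{"fn": "send_rows", "kwargs": {
  "targets": [
    [[0,0,-0.16],[0,0,0]],
    [[0,0,0],[0,0,0]]
  ]
}}

```text
time_s: 6.0
tool_pos: [0.4827, 0.2409, 0.1614]
tool_rot: [0.008, 0.097, 0.992, 0.075]
force: [-2.7, -1.5, 2.6]
opening: 0.0187
grasp_force: 100.2
```

```bash
python3 look.py 0 .05 .486 .261 -.195 2
```

```text
6.00 (45.8, 0.2, 14.9, 629)
6.05 (43.9, 1.9, 14.8, 629)
t 6.10 tcp [0.4827 0.2409 0.1614] yaw,rx,ry [-0.1954  0.1516 -0.0016] F [-3.23 -1.28  6.06] T [-0.736  0.673 -0.117] op 0.0188 gf 100
```

{"fn": "send_rows", "kwargs": {
  "targets": [
    [[0,0,0],[0,0,0]],
    [[0,0,0],[0,0,0]],
    [[0,0,0],[0,0,0]],
    [[0,0,0],[0,0,0]]
  ]
}}

```text
time_s: 6.5
tool_pos: [0.4827, 0.2409, 0.1614]
tool_rot: [0.008, 0.097, 0.992, 0.075]
force: [-3.5, -2.0, 5.7]
opening: 0.0193
grasp_force: 100.5
```

```bash
python3 look.py 0 .02 .486 .261 -.195 2
```

```text
6.50 (33.0, 3.6, 14.7, 630)
6.55 (31.0, 3.1, 14.8, 631)
t 6.60 tcp [0.4827 0.2409 0.1614] yaw,rx,ry [-0.1954  0.1516 -0.0018] F [-2.95 -0.8   5.91] T [-0.684  0.64  -0.102] op 0.0189 gf 101
```

{"fn": "send_rows", "kwargs": {
  "targets": [
    [[0,0,0],[0,0,0]],
    [[0,0,0],[0,0,0]],
    [[0,0,0],[0,0,0]],
    [[0,0,0],[0,0,0]]
  ]
}}

```text
time_s: 7.0
tool_pos: [0.4827, 0.2409, 0.1614]
tool_rot: [0.008, 0.097, 0.992, 0.075]
force: [-3.1, -0.6, 5.7]
opening: 0.019
grasp_force: 100.5
```

```bash
python3 look.py 0 .02 .486 .261 -.195 2
```

```text
7.00 (31.0, 3.1, 14.8, 625)
7.05 (33.0, 3.6, 14.7, 622)
t 7.10 tcp [0.4827 0.2409 0.1614] yaw,rx,ry [-0.1954  0.1516 -0.0017] F [-4.09 -1.48  6.12] T [-0.73   0.697 -0.149] op 0.0193 gf 101
```

{"fn": "send_rows", "kwargs": {
  "targets": [
    [[0,0,0.08],[0,0,0]],
    [[0,0,0.08],[0,0,0]],
    [[0,0,0],[0,0,0]],
    [[0,0,0],[0,0,0]],
    [[0,0,0],[0,0,0]],
    [[0,0,0],[0,0,0]],
    [[0,0,-0.16],[0,0,0]],
    [[0,0,0],[0,0,0]],
    [[0,0,0],[0,0,0]]
  ]
}}

```text
time_s: 8.0
tool_pos: [0.4828, 0.2409, 0.1614]
tool_rot: [0.008, 0.097, 0.992, 0.075]
force: [-2.9, -1.1, 5.5]
opening: 0.019
grasp_force: 100.5
```

```bash
python3 look.py 0 .02 .486 .261 -.195 2
```

```text
8.00 (3.5, 3.0, 14.8, 630)
8.05 (1.9, 3.1, 14.7, 628)
t 8.10 tcp [0.4828 0.2409 0.1614] yaw,rx,ry [-0.1954  0.1516 -0.0019] F [-2.52 -1.93  5.75] T [-0.756  0.604 -0.186] op 0.0191 gf 101
```

{"fn": "send_rows", "kwargs": {
  "targets": [
    [[0,0,0],[0,0,0]],
    [[0,0,0],[0,0,0]],
    [[0,0,0],[0,0,0]],
    [[0,0,0],[0,0,0]],
    [[0,0,0],[0,0,0]],
    [[0,0,0],[0,0,0]]
  ]
}}

```text
time_s: 8.7
tool_pos: [0.4828, 0.2409, 0.1614]
tool_rot: [0.008, 0.097, 0.992, 0.075]
force: [-3.4, -1.5, 5.6]
opening: 0.0188
grasp_force: 100.5
```

```bash
python3 look.py 0 0 .486 .261 -.195 2; python3 - <<'E'
from h import *
from bench import ctrl
D={n:ctrl.snapshot(n) for n in("top","side")}
for n in D:print(n,s_of(D[n],.486,.261,-.195,0,-.01))
a=cv2.resize(D["side"]["color"][130:260,125:255],None,fx=4,fy=4,interpolation=cv2.INTER_CUBIC)
cv2.imwrite("pics/c3.png",a)
E
```

```text
8.70 (-2.8, 3.1, 15.0, 636)
8.75 (-2.8, 3.1, 15.0, 638)
t 8.80 tcp [0.4828 0.2409 0.1614] yaw,rx,ry [-0.1954  0.1516 -0.0019] F [-3.37 -1.06  6.27] T [-0.706  0.57  -0.14 ] op 0.0189 gf 101
top (-15.8, -8.6, 4.7, 53)
side (-2.8, 3.1, 15.0, 638)
```

View pics/c3.png

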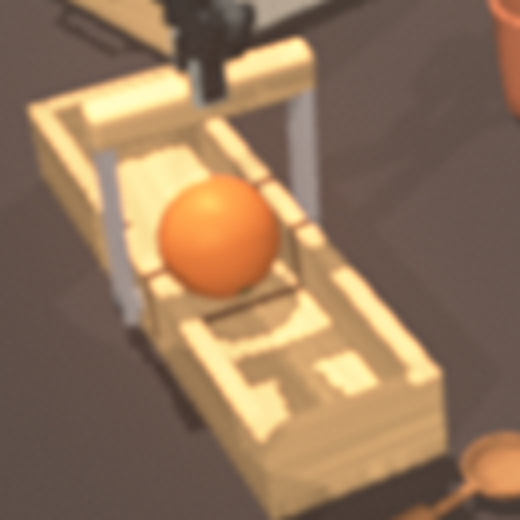

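```bash
python3 - <<'E'
from h import *
from bench import ctrl
d=ctrl.snapshot("side")
c,s=np.cos(-.195),np.sin(-.195)
for p in [(.056,.03,.06),(.044,.03,.06),(.044,-.03,.012),(-.044,-.03,.012),(.056,-.21,.06),(-.056,-.21,.06),(-.056,.21,.06),(.056,-.21,0),(-.056,-.21,0),(0,-.0028,.052)]:
    w=[.486+c*p[0]-s*p[1],.261+s*p[0]+c*p[1],p[2]];print(p,((proj(w,d)[0]-[125-.375,130-.375])*4).round(0))
E
```

```text
(0.056, 0.03, 0.06) [271. 179.]
(0.044, 0.03, 0.06) [255. 184.]
(0.044, -0.03, 0.012) [300. 287.]
(-0.044, -0.03, 0.012) [175. 331.]
(0.056, -0.21, 0.06) [442. 373.]
(-0.056, -0.21, 0.06) [263. 443.]
(-0.056, 0.21, 0.06) [ 26. 109.]
(0.056, -0.21, 0) [447. 451.]
(-0.056, -0.21, 0) [275. 521.]
(0, -0.0028, 0.052) [214. 239.]
```

The crop shows the orange resting between the two strips at crop (218,237), and the model edges match the picture, so s ≈ −3 mm and the carrier hasn't moved. Next I'll turn the bail back upright.

{"fn": "send_rows", "kwargs": {
  "targets": [
    [[0.016,0.081,0.008],[-0.245,0.048,0]],
    [[0.016,0.081,0.008],[-0.245,0.048,0]],
    [[0.016,0.081,0.008],[-0.245,0.048,0]],
    [[0.016,0.081,0.008],[-0.245,0.048,0]],
    [[0.016,0.081,0.008],[-0.245,0.048,0]],
    [[0,0,0],[0,0,0]],
    [[0,0,0],[0,0,0]],
    [[0,0,0],[0,0,0]]
  ]
}}

```text
time_s: 9.75
tool_pos: [0.4867, 0.2605, 0.1629]
tool_rot: [0.001, 0.098, 0.995, 0.001]
force: [-1.0, -2.7, 4.4]
opening: 0.019
grasp_force: 100.4
```

```bash
python3 look.py 0 0 .486 .261 -.195 2
```

```text
9.75 (-1.8, 3.3, 14.9, 653)
9.80 (-2.5, 3.5, 14.9, 650)
t 9.85 tcp [0.4868 0.2605 0.1629] yaw,rx,ry [-0.1958  0.0018 -0.0018] F [-0.84 -2.34  4.19] T [-0.851  0.36  -0.137] op 0.0187 gf 100
```

{"fn": "send_rows", "kwargs": {
  "targets": [
    [[0,0,0.04],[0.024,-0.005,0]],
    [[0,0,0.06],[0,0,0]],
    [[0,0,0.1],[0,0,0]],
    [[0,0,0.14],[0,0,0]],
    [[0,0,0.16],[0,0,0]],
    [[0,0,0.16],[0,0,0]],
    [[0,0,0.14],[0,0,0]],
    [[0,0,0.1],[0,0,0]],
    [[0,0,0.06],[0,0,0]]
  ]
}}

```text
time_s: 10.75
tool_pos: [0.4862, 0.2608, 0.2107]
tool_rot: [0.001, 0.097, 0.995, 0.002]
force: [0.5, 0.0, -10.1]
opening: 0.0188
grasp_force: 98.5
```

```bash
sed -i 's/^zc=float(sys.argv\[1\]);/zc=float(sys.argv[1]);\nif zc<0: zc=ctrl.state()["tool_pos"][2]-.1623;print("zc",zc)\n/' look.py; python3 look.py -1 0 .486 .261 -.195 2
```

```text
zc 0.04843212672803232
10.75 (-23.3, 4.3, 15.7, 727)
10.80 (-25.4, 3.9, 15.6, 726)
t 10.85 tcp [0.4862 0.2608 0.2105] yaw,rx,ry [-0.195   0.0036 -0.0009] F [  0.16  -0.04 -10.59] T [ 0.112 -0.011 -0.032] op 0.0190 gf 99
```

{"fn": "send_rows", "kwargs": {
  "targets": [
    [[0.016,0.078,0],[-0.237,0.047,0]],
    [[0.016,0.078,0],[-0.237,0.047,0]],
    [[0,0,0],[0,0,0]]
  ]
}}

```text
time_s: 11.15
tool_pos: [0.4878, 0.2696, 0.2095]
tool_rot: [-0.003, 0.097, 0.995, -0.027]
force: [0.2, -0.6, -9.3]
opening: 0.0189
grasp_force: 98.6
```

```bash
cat > air.py <<'E'
# in the air: pivot from tool pose; s from the side camera against it
from h import *
from bench import ctrl
import sys
s0=float(sys.argv[1]);n=int(sys.argv[2]);out=[]
for i in range(n):
    st=ctrl.state();yaw,rx,ry=tool(st);p=np.array(st["tool_pos"]);ly=np.array([-np.sin(yaw),np.cos(yaw),0])
    c=p+.138*(ly*np.sin(rx)-np.array([0,0,np.cos(rx)]))  # pivot, tool z tilted by rx
    d=ctrl.snapshot("side")
    o=s_of(d,c[0],c[1],yaw,c[2]-.024+.75*0,s0)
    if o is None: print("none");continue
    s=o[0]/1000
    for _ in range(2):   # the lane tilts by phi about the pivot
        phi=rx-.75*s;zc=c[2]-.024+s*np.sin(phi);o=s_of(d,c[0],c[1],yaw,zc,s);s=o[0]/1000-.028*-np.sin(phi)
    out.append((st["time_s"],s));print("t %.2f s %.1f lat %.1f r %.1f n %d | rx %.4f phi %.4f zc %.3f"%(st["time_s"],s*1e3,o[1],o[2],o[3],rx,phi,c[2]-.024))
st=ctrl.state();print("now %.2f F"%st["time_s"],np.round(st["force"],1),"c",c.round(4))
E
python3 air.py -.035 2
```

```text
t 11.15 s -47.9 lat 2.6 r 15.7 n 759 | rx -0.0540 phi -0.0181 zc 0.048
t 11.20 s -49.5 lat 2.5 r 15.8 n 756 | rx -0.0541 phi -0.0170 zc 0.048
now 11.25 F [  0.3  -0.9 -11.2] c [0.4861 0.2618 0.0717]
```

{"fn": "send_rows", "kwargs": {
  "targets": [
    [[0.012,0.063,0],[-0.186,0.037,0]],
    [[0.012,0.063,0],[-0.186,0.037,0]],
    [[0,0,0],[0,0,0]]
  ]
}}

```text
time_s: 11.55
tool_pos: [0.4893, 0.2759, 0.2099]
tool_rot: [-0.004, 0.097, 0.994, -0.05]
force: [-0.1, 1.0, -9.1]
opening: 0.0186
grasp_force: 98.6
```

```bash
python3 air.py -.055 2
```

```text
t 11.55 s -54.9 lat 2.4 r 15.7 n 758 | rx -0.0999 phi -0.0587 zc 0.049
t 11.60 s -52.9 lat 2.7 r 15.6 n 757 | rx -0.0999 phi -0.0603 zc 0.049
now 11.65 F [ 0.5 -0.3 -9. ] c [0.4865 0.2621 0.0725]
```

{"fn": "send_rows", "kwargs": {
  "targets": [
    [[-0.016,-0.081,0],[0.245,-0.049,0]],
    [[-0.016,-0.081,0],[0.245,-0.049,0]],
    [[-0.011,-0.054,0],[0.164,-0.032,0]]
  ]
}}

```text
time_s: 11.95
tool_pos: [0.4861, 0.2633, 0.2099]
tool_rot: [-0.001, 0.097, 0.995, -0.01]
force: [-0.5, 0.7, -10.5]
opening: 0.019
grasp_force: 98.6
```

```bash
python3 air.py -.03 2
```

```text
t 11.95 s -32.6 lat 2.1 r 15.6 n 739 | rx -0.0206 phi 0.0038 zc 0.048
t 12.00 s -30.2 lat 2.3 r 15.6 n 745 | rx -0.0207 phi 0.0020 zc 0.048
now 12.05 F [  0.8   0.4 -10.4] c [0.4854 0.2598 0.0719]
```

{"fn": "send_rows", "kwargs": {
  "targets": [
    [[0,0,0],[0,0,0]],
    [[0,0,0],[0,0,0]],
    [[-0.003,-0.014,0],[0.041,-0.008,0]]
  ]
}}

```text
time_s: 12.35
tool_pos: [0.4866, 0.2638, 0.2099]
tool_rot: [-0.001, 0.097, 0.995, -0.008]
force: [-0.6, -0.6, -10.5]
opening: 0.0188
grasp_force: 98.6
```

```bash
python3 air.py -.015 3
```

```text
t 12.35 s -31.6 lat 2.4 r 15.7 n 739 | rx -0.0153 phi 0.0084 zc 0.048
t 12.40 s -32.8 lat 2.4 r 15.8 n 738 | rx -0.0154 phi 0.0092 zc 0.048
t 12.45 s -32.7 lat 2.8 r 15.7 n 739 | rx -0.0157 phi 0.0088 zc 0.048
now 12.50 F [ 0.1 -0.3 -9.8] c [0.486  0.2612 0.0719]
```

{"fn": "send_rows", "kwargs": {
  "targets": [
    [[0.012,0.063,0],[-0.186,0.037,0]],
    [[0.012,0.063,0],[-0.186,0.037,0]],
    [[0,0,0],[0,0,0]]
  ]
}}

```text
time_s: 12.8
tool_pos: [0.4883, 0.2711, 0.2099]
tool_rot: [-0.002, 0.097, 0.995, -0.03]
force: [-0.2, 0.5, -10.3]
opening: 0.0193
grasp_force: 98.6
```

```bash
python3 air.py -.03 2; python3 - <<'E'
from h import *
from bench import ctrl
d=ctrl.snapshot("side");np.save("d.npy",d,allow_pickle=True)
cv2.imwrite("pics/c4.png",cv2.resize(d["color"][95:260,125:255],None,fx=3.6,fy=3.6,interpolation=cv2.INTER_CUBIC))
E
```

```text
t 12.80 s -42.0 lat 2.7 r 15.6 n 737 | rx -0.0605 phi -0.0290 zc 0.048
t 12.85 s -41.7 lat 2.5 r 15.5 n 736 | rx -0.0605 phi -0.0292 zc 0.048
now 12.90 F [  0.1  -0.7 -10.2] c [0.4864 0.2625 0.0721]
```

View pics/c4.png

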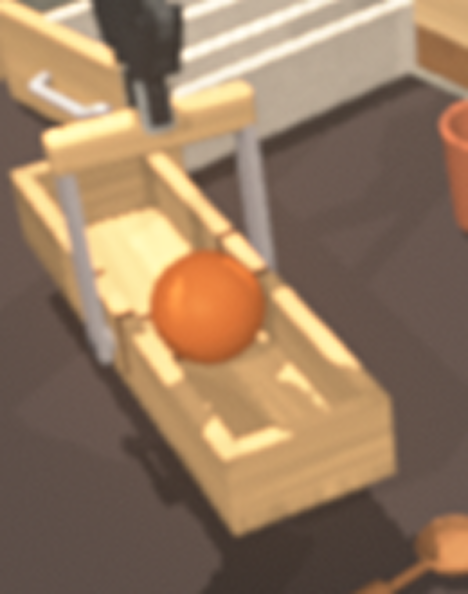

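The crop shows the carrier in the air, with the orange at crop (208,306), on the −y side by the strip. I'll fit the real carrier tilt from its corners.

```bash
cat > fit.py <<'E'
from h import *
d=np.load("d.npy",allow_pickle=True).item()
px=np.array([(389,400),(394,470),(240,535),(13,177),(228,459)])/3.6+[125-.36,95-.36]
L=np.array([(.056,-.21,.036),(.056,-.21,-.024),(-.056,-.21,-.024),(-.056,.21,.036),(-.056,-.21,.036)])
def f(p):
    w=R.from_euler("ZX",[p[3],p[4]]).apply(L)+p[:3]
    return np.r_[(proj(w,d)-px).ravel(),(p[:3]-[.4864,.2622,.0721])/.002,(p[3]+.195)/.01]
r=least_squares(f,[.486,.262,.072,-.195,0]);print(r.x.round(4),r.fun.round(1))
E
python3 fit.py
```

```text
[ 0.4861  0.2622  0.0711 -0.1956 -0.0195] [ 0.8 -0.7  1.   0.6 -0.7 -0.  -0.3 -0.4 -0.7  0.  -0.1  0.  -0.5 -0.1]
```

```bash
cat > air.py <<'E'
# s, v of the orange against the held carrier, and the rows that would bring it to the middle
from h import *
from bench import ctrl
import sys
s0=float(sys.argv[1]);n=int(sys.argv[2]);rows=int(sys.argv[3]);k=.97;fr=.07;out=[]
for i in range(n):
    st=ctrl.state();yaw,rx,ry=tool(st);p=np.array(st["tool_pos"]);ly=np.array([-np.sin(yaw),np.cos(yaw),0])
    c=p+.138*(ly*np.sin(rx)-np.array([0,0,np.cos(rx)]))
    d=ctrl.snapshot("side");s=s0
    for _ in range(3):
        phi=rx-k*s;o=s_of(d,c[0],c[1],yaw,c[2]-.024+s*np.sin(phi),s)
        s=o[0]/1000+.028*np.sin(phi)
    out.append((st["time_s"],s))
st=ctrl.state();o_=np.array(out);v,a=np.polyfit(o_[:,0]-st["time_s"],o_[:,1],1)
th=tool(st)[1];s=a
print("s",(o_[:,1]*1e3).round(1),"lat",o[1],"| now %.2f s %.1f v %.3f th %.4f phi %.4f"%(st["time_s"],s*1e3,v,th,th-k*s),"c",c.round(4),"yaw %.4f F"%yaw,np.round(st["force"],1))
pend=th
for r in range(rows):   # a row's turn is felt one row later
    sp,vp=s+v*.15,v
    want=np.clip(k*sp+(6.25*sp+5*vp)/7-fr/7*np.tanh(vp/.01),-.12,.12)
    if abs(sp)<.006 and abs(v)<.012: want=k*sp
    dl=np.clip(want-pend,-.035,.035);sh=dl/.12;ts=-.138*dl/.05
    print("[[%.3f, %.3f, 0], [%.3f, %.3f, 0]]"%(ts*ly[0],ts*ly[1],sh*np.cos(yaw),sh*np.sin(yaw)),"th %.4f"%(pend+dl),"s %.1f v %.3f"%(s*1e3,v))
    for j in range(10):
        acc=-7*(th-k*s)
        acc=acc-fr*np.sign(v) if abs(v)>.002 else np.sign(acc)*max(0,abs(acc)-fr)
        v+=acc*.01;s+=v*.01
        th+=(pend+dl-th)*.15
    pend+=dl
E
python3 air.py -.041 2 5
```

```text
s [-39.2 -39.1] lat 3.0 | now 13.05 s -38.9 v 0.004 th -0.0613 phi -0.0236 c [0.4859 0.2614 0.072 ] yaw -0.1947 F [ -1.1  -0.8 -10.4]
[[0.006, 0.030, 0], [-0.090, 0.018, 0]] th -0.0722 s -38.9 v 0.004
[[-0.005, -0.026, 0], [0.078, -0.015, 0]] th -0.0627 s -37.8 v 0.017
[[-0.010, -0.051, 0], [0.153, -0.030, 0]] th -0.0440 s -35.3 v 0.032
[[-0.008, -0.042, 0], [0.126, -0.025, 0]] th -0.0286 s -31.5 v 0.040
[[-0.004, -0.021, 0], [0.064, -0.013, 0]] th -0.0208 s -27.4 v 0.041
```

{"fn": "send_rows", "kwargs": {
  "targets": [
    [[0.003,0.017,0],[-0.05,0.01,0]],
    [[-0.004,-0.02,0],[0.06,-0.012,0]],
    [[-0.009,-0.045,0],[0.135,-0.026,0]]
  ]
}}

```text
time_s: 13.35
tool_pos: [0.4873, 0.2674, 0.2099]
tool_rot: [-0.002, 0.097, 0.995, -0.021]
force: [0.3, -0.6, -11.1]
opening: 0.0188
grasp_force: 98.6
```

```bash
python3 air.py -.03 2 5
```

```text
s [-35.1 -35.1] lat 3.0 | now 13.45 s -35.1 v -0.000 th -0.0435 phi -0.0094 c [0.4858 0.2607 0.072 ] yaw -0.1951 F [-0.5  0.  -9.6]
[[0.012, 0.059, 0], [-0.179, 0.035, 0]] th -0.0655 s -35.1 v -0.000
[[-0.001, -0.003, 0], [0.010, -0.002, 0]] th -0.0642 s -34.9 v 0.007
[[-0.006, -0.033, 0], [0.099, -0.020, 0]] th -0.0520 s -33.5 v 0.020
[[-0.009, -0.044, 0], [0.134, -0.027, 0]] th -0.0356 s -30.8 v 0.032
[[-0.006, -0.032, 0], [0.095, -0.019, 0]] th -0.0240 s -27.3 v 0.037
```

{"fn": "send_rows", "kwargs": {
  "targets": [
    [[0.013,0.066,0],[-0.2,0.039,0]],
    [[0.003,0.017,0],[-0.05,0.01,0]],
    [[-0.006,-0.033,0],[0.1,-0.02,0]]
  ]
}}

```text
time_s: 13.75
tool_pos: [0.4882, 0.2709, 0.2099]
tool_rot: [-0.003, 0.097, 0.995, -0.03]
force: [0.5, 0.3, -11.0]
opening: 0.0188
grasp_force: 98.6
```

```bash
sed -i 's/fr=.07/fr=.09/' air.py; python3 air.py -.03 2 5
```

```text
s [-33.3 -29.5] lat 2.9 | now 13.85 s -25.7 v 0.076 th -0.0618 phi -0.0368 c [0.486  0.2616 0.0721] yaw -0.1941 F [ 0.2 -0.2 -9.4]
[[-0.019, -0.095, 0], [0.286, -0.056, 0]] th -0.0268 s -25.7 v 0.076
[[-0.019, -0.095, 0], [0.286, -0.056, 0]] th 0.0082 s -17.6 v 0.084
[[-0.019, -0.095, 0], [0.286, -0.056, 0]] th 0.0432 s -9.5 v 0.075
[[0.008, 0.041, 0], [-0.123, 0.024, 0]] th 0.0281 s -3.4 v 0.048
[[0.014, 0.069, 0], [-0.209, 0.041, 0]] th 0.0026 s -0.4 v 0.015
```

{"fn": "send_rows", "kwargs": {
  "targets": [
    [[-0.019,-0.095,0],[0.286,-0.056,0]],
    [[-0.009,-0.047,0],[0.14,-0.027,0]]
  ]
}}

```text
time_s: 14.05
tool_pos: [0.4859, 0.262, 0.2098]
tool_rot: [-0.001, 0.097, 0.995, -0.005]
force: [0.1, 0.2, -9.4]
opening: 0.0189
grasp_force: 98.6
```

```bash
python3 air.py -.02 2 5
```

```text
s [-19.2 -19.3] lat 2.5 | now 14.15 s -19.4 v -0.002 th -0.0106 phi 0.0082 c [0.4853 0.26   0.0718] yaw -0.1957 F [ -0.1  -0.7 -10. ]
[[0.013, 0.067, 0], [-0.204, 0.040, 0]] th -0.0355 s -19.4 v -0.002
[[0.000, 0.001, 0], [-0.003, 0.001, 0]] th -0.0359 s -19.5 v -0.002
[[0.000, 0.001, 0], [-0.004, 0.001, 0]] th -0.0364 s -19.7 v -0.001
[[0.000, 0.002, 0], [-0.005, 0.001, 0]] th -0.0371 s -19.6 v 0.002
[[-0.000, -0.000, 0], [0.001, -0.000, 0]] th -0.0369 s -19.3 v 0.005
```

{"fn": "send_rows", "kwargs": {
  "targets": [
    [[0.021,0.106,0],[-0.322,0.064,0]],
    [[0.003,0.016,0],[-0.049,0.01,0]],
    [[-0.006,-0.029,0],[0.088,-0.017,0]],
    [[0,0,0],[0,0,0]],
    [[-0.018,-0.089,0],[0.27,-0.053,0]],
    [[-0.009,-0.044,0],[0.132,-0.026,0]]
  ]
}}

```text
time_s: 14.75
tool_pos: [0.4854, 0.2598, 0.2099]
tool_rot: [-0.0, 0.097, 0.995, 0.003]
force: [0.5, 0.3, -10.1]
opening: 0.0186
grasp_force: 98.7
```

```bash
python3 air.py -.005 2 5
```

```text
s [-13.2 -14.8] lat 3.3 | now 14.85 s -16.3 v -0.031 th 0.0040 phi 0.0199 c [0.4853 0.2598 0.0718] yaw -0.1960 F [-1.1  0.7 -9.1]
[[0.019, 0.095, 0], [-0.286, 0.057, 0]] th -0.0310 s -16.3 v -0.031
[[0.010, 0.049, 0], [-0.147, 0.029, 0]] th -0.0489 s -19.3 v -0.026
[[-0.006, -0.030, 0], [0.090, -0.018, 0]] th -0.0380 s -20.9 v -0.006
[[0.001, 0.004, 0], [-0.013, 0.003, 0]] th -0.0396 s -20.8 v 0.004
[[-0.001, -0.004, 0], [0.012, -0.002, 0]] th -0.0381 s -20.2 v 0.008
```

{"fn": "send_rows", "kwargs": {
  "targets": [
    [[0.019,0.095,0],[-0.286,0.057,0]],
    [[0.004,0.02,0],[-0.06,0.012,0]],
    [[0,0,0],[0,0,0]],
    [[-0.008,-0.039,0],[0.118,-0.023,0]]
  ]
}}

```text
time_s: 15.25
tool_pos: [0.4865, 0.2649, 0.2098]
tool_rot: [-0.001, 0.097, 0.995, -0.011]
force: [-0.3, 0.2, -11.1]
opening: 0.0186
grasp_force: 98.7
```

```bash
python3 air.py -.015 2 5
```

```text
s [-24.5 -25.2] lat 2.7 | now 15.35 s -25.9 v -0.014 th -0.0232 phi 0.0020 c [0.4855 0.2609 0.0718] yaw -0.1946 F [ -0.4   0.3 -10.7]
[[0.015, 0.074, 0], [-0.225, 0.044, 0]] th -0.0507 s -25.9 v -0.014
[[-0.001, -0.004, 0], [0.012, -0.002, 0]] th -0.0492 s -26.6 v -0.001
[[0.000, 0.002, 0], [-0.008, 0.001, 0]] th -0.0501 s -26.4 v 0.005
[[-0.002, -0.011, 0], [0.034, -0.007, 0]] th -0.0459 s -25.5 v 0.013
[[-0.005, -0.025, 0], [0.077, -0.015, 0]] th -0.0365 s -23.8 v 0.020
```

{"fn": "send_rows", "kwargs": {
  "targets": [
    [[0.015,0.074,0],[-0.225,0.044,0]],
    [[0,0,0],[0,0,0]],
    [[0,0,0],[0,0,0]]
  ]
}}

```text
time_s: 15.65
tool_pos: [0.4874, 0.2681, 0.2099]
tool_rot: [-0.003, 0.097, 0.995, -0.025]
force: [-0.7, -0.6, -10.0]
opening: 0.0188
grasp_force: 98.7
```

```bash
python3 air.py -.025 2 5
```

```text
s [-26.8 -26.9] lat 2.6 | now 15.75 s -27.0 v -0.002 th -0.0503 phi -0.0241 c [0.4859 0.2612 0.0721] yaw -0.1951 F [  0.2   0.2 -10.6]
[[-0.000, -0.002, 0], [0.005, -0.001, 0]] th -0.0497 s -27.0 v -0.002
[[0.000, 0.001, 0], [-0.004, 0.001, 0]] th -0.0502 s -26.6 v 0.007
[[-0.004, -0.018, 0], [0.056, -0.011, 0]] th -0.0434 s -25.4 v 0.016
[[-0.005, -0.027, 0], [0.083, -0.016, 0]] th -0.0333 s -23.4 v 0.023
[[-0.004, -0.022, 0], [0.066, -0.013, 0]] th -0.0253 s -20.9 v 0.026
```

{"fn": "send_rows", "kwargs": {
  "targets": [
    [[0,0,0],[0,0,0]],
    [[0,0,0],[0,0,0]],
    [[-0.004,-0.018,0],[0.056,-0.011,0]]
  ]
}}

```text
time_s: 16.05
tool_pos: [0.4872, 0.2673, 0.2099]
tool_rot: [-0.002, 0.097, 0.995, -0.021]
force: [0.5, -0.0, -10.1]
opening: 0.0186
grasp_force: 98.7
```

```bash
python3 air.py -.02 2 5
```

```text
s [-22.6 -21.3] lat 3.3 | now 16.15 s -20.1 v 0.025 th -0.0436 phi -0.0242 c [0.4859 0.261  0.072 ] yaw -0.1950 F [  0.2  -0.2 -10.4]
[[-0.010, -0.050, 0], [0.152, -0.030, 0]] th -0.0250 s -20.1 v 0.025
[[-0.004, -0.021, 0], [0.063, -0.012, 0]] th -0.0173 s -17.3 v 0.028
[[-0.001, -0.004, 0], [0.012, -0.002, 0]] th -0.0158 s -14.7 v 0.024
[[0.001, 0.004, 0], [-0.012, 0.002, 0]] th -0.0172 s -12.6 v 0.019
[[0.001, 0.003, 0], [-0.010, 0.002, 0]] th -0.0185 s -11.0 v 0.013
```

{"fn": "send_rows", "kwargs": {
  "targets": [
    [[-0.008,-0.04,0],[0.12,-0.024,0]],
    [[-0.004,-0.021,0],[0.063,-0.012,0]],
    [[-0.001,-0.004,0],[0.012,-0.002,0]]
  ]
}}

```text
time_s: 16.45
tool_pos: [0.4862, 0.2634, 0.2099]
tool_rot: [-0.001, 0.098, 0.995, -0.01]
force: [0.1, 0.7, -10.1]
opening: 0.0195
grasp_force: 98.7
```

```bash
python3 air.py -.015 2 5
```

```text
s [-18.9 -19. ] lat 3.1 | now 16.55 s -19.1 v -0.002 th -0.0199 phi -0.0013 c [0.4858 0.2608 0.072 ] yaw -0.1955 F [ 0.5 -0.8 -9.5]
[[0.008, 0.041, 0], [-0.125, 0.025, 0]] th -0.0351 s -19.1 v -0.002
[[0.000, 0.001, 0], [-0.003, 0.001, 0]] th -0.0355 s -19.3 v -0.002
[[0.000, 0.002, 0], [-0.005, 0.001, 0]] th -0.0361 s -19.5 v -0.001
[[0.000, 0.002, 0], [-0.005, 0.001, 0]] th -0.0367 s -19.4 v 0.002
[[-0.000, -0.001, 0], [0.002, -0.000, 0]] th -0.0364 s -19.0 v 0.005
```

{"fn": "send_rows", "kwargs": {
  "targets": [
    [[0.016,0.082,0],[-0.245,0.049,0]],
    [[0,0,0],[0,0,0]],
    [[0,0,0],[0,0,0]],
    [[0,0,0],[0,0,0]]
  ]
}}

```text
time_s: 16.95
tool_pos: [0.487, 0.2679, 0.2098]
tool_rot: [-0.003, 0.097, 0.995, -0.025]
force: [-0.6, -0.0, -10.1]
opening: 0.0191
grasp_force: 98.7
```

```bash
python3 air.py -.015 2 5
```

```text
s [-16.2 -14.5] lat 4.1 | now 17.05 s -12.7 v 0.035 th -0.0498 phi -0.0374 c [0.4858 0.2612 0.072 ] yaw -0.1950 F [  0.4  -0.2 -10.3]
[[-0.019, -0.095, 0], [0.286, -0.057, 0]] th -0.0148 s -12.7 v 0.035
[[-0.015, -0.075, 0], [0.225, -0.044, 0]] th 0.0127 s -8.7 v 0.042
[[0.001, 0.007, 0], [-0.020, 0.004, 0]] th 0.0102 s -4.9 v 0.032
[[0.006, 0.031, 0], [-0.095, 0.019, 0]] th -0.0013 s -2.6 v 0.015
[[0.000, 0.001, 0], [-0.002, 0.000, 0]] th -0.0016 s -1.9 v 0.002
```

{"fn": "send_rows", "kwargs": {
  "targets": [
    [[-0.019,-0.095,0],[0.286,-0.057,0]],
    [[-0.009,-0.045,0],[0.137,-0.027,0]],
    [[0,0,0],[0,0,0]]
  ]
}}

```text
time_s: 17.35
tool_pos: [0.4854, 0.26, 0.2099]
tool_rot: [-0.001, 0.098, 0.995, 0.001]
force: [-0.4, 0.0, -9.9]
opening: 0.019
grasp_force: 98.7
```

```bash
python3 air.py -.005 2 4
```

```text
s [-2.3 -2.8] lat 2.8 | now 17.45 s -3.3 v -0.010 th 0.0016 phi 0.0047 c [0.4857 0.2605 0.0719] yaw -0.1960 F [  0.5   0.9 -10. ]
[[0.003, 0.017, 0], [-0.050, 0.010, 0]] th -0.0046 s -3.3 v -0.010
[[-0.000, -0.001, 0], [0.004, -0.001, 0]] th -0.0041 s -3.9 v -0.002
[[0.000, 0.000, 0], [-0.000, 0.000, 0]] th -0.0041 s -4.0 v -0.001
[[0.000, 0.000, 0], [-0.001, 0.000, 0]] th -0.0042 s -4.1 v -0.001
```

{"fn": "send_rows", "kwargs": {
  "targets": [
    [[0.003,0.017,0],[-0.05,0.01,0]],
    [[0,0,0],[0,0,0]],
    [[0,0,0],[0,0,0]]
  ]
}}

```text
time_s: 17.75
tool_pos: [0.4861, 0.2622, 0.2099]
tool_rot: [-0.0, 0.097, 0.995, -0.002]
force: [0.5, 0.1, -10.0]
opening: 0.0189
grasp_force: 98.7
```

```bash
python3 air.py -.005 3 3
```

```text
s [ -9.8 -11.  -11.8] lat 3.4 | now 17.90 s -12.8 v -0.019 th -0.0042 phi 0.0082 c [0.4858 0.2615 0.0718] yaw -0.1946 F [ 0.5 -0.3 -9.7]
[[0.014, 0.072, 0], [-0.218, 0.043, 0]] th -0.0309 s -12.8 v -0.019
[[-0.003, -0.013, 0], [0.040, -0.008, 0]] th -0.0260 s -14.3 v -0.008
[[0.000, 0.002, 0], [-0.005, 0.001, 0]] th -0.0267 s -14.5 v -0.001
```

```bash
sed -i 's/k=.97;/k=.75;b=.009;/; s/phi=rx-k\*s;/phi=rx-k*s+b;/; s/,th-k\*s),/,th-k*s+b),/; s/np.clip(k\*sp+/np.clip(-b+k*sp+/; s/want=k\*sp$/want=k*sp-b/; s/acc=-7\*(th-k\*s)/acc=-7*(th-k*s+b)/' air.py; grep -c "b" air.py
```

```text
9
```

{"fn": "send_rows", "kwargs": {
  "targets": [
    [[0.016,0.082,0],[-0.245,0.049,0]],
    [[0,0,0],[0,0,0]],
    [[0,0,0],[0,0,0]]
  ]
}}

```text
time_s: 18.2
tool_pos: [0.4869, 0.2663, 0.2099]
tool_rot: [-0.002, 0.097, 0.995, -0.017]
force: [0.3, -0.8, -9.8]
opening: 0.0189
grasp_force: 98.7
```

```bash
python3 air.py -.015 2 4
```

```text
s [-17.  -17.8] lat 2.7 | now 18.30 s -18.6 v -0.016 th -0.0340 phi -0.0110 c [0.4858 0.2615 0.0719] yaw -0.1948 F [  0.1  -0.9 -10.1]
[[0.005, 0.024, 0], [-0.073, 0.014, 0]] th -0.0430 s -18.6 v -0.016
[[-0.001, -0.006, 0], [0.020, -0.004, 0]] th -0.0406 s -19.2 v -0.000
[[0.000, 0.002, 0], [-0.005, 0.001, 0]] th -0.0412 s -19.0 v 0.003
[[-0.000, -0.002, 0], [0.006, -0.001, 0]] th -0.0405 s -18.5 v 0.007
```

{"fn": "send_rows", "kwargs": {
  "targets": [
    [[0.008,0.043,0],[-0.13,0.025,0]],
    [[0,0,0],[0,0,0]],
    [[0,0,0],[0,0,0]]
  ]
}}

```text
time_s: 18.6
tool_pos: [0.4874, 0.2684, 0.2099]
tool_rot: [-0.003, 0.097, 0.995, -0.025]
force: [0.6, -0.1, -9.7]
opening: 0.0188
grasp_force: 98.7
```

```bash
python3 air.py -.015 2 4
```

```text
s [-13.9 -12.3] lat 3.2 | now 18.70 s -10.6 v 0.033 th -0.0500 phi -0.0330 c [0.4859 0.2615 0.0721] yaw -0.1949 F [-0.8 -1.  -9. ]
[[-0.019, -0.095, 0], [0.286, -0.056, 0]] th -0.0150 s -10.6 v 0.033
[[-0.009, -0.046, 0], [0.140, -0.028, 0]] th 0.0021 s -7.0 v 0.037
[[0.003, 0.013, 0], [-0.040, 0.008, 0]] th -0.0028 s -3.8 v 0.026
[[0.003, 0.017, 0], [-0.053, 0.010, 0]] th -0.0092 s -2.0 v 0.011
```

{"fn": "send_rows", "kwargs": {
  "targets": [
    [[-0.019,-0.095,0],[0.286,-0.056,0]],
    [[-0.009,-0.046,0],[0.14,-0.028,0]],
    [[0.003,0.013,0],[-0.04,0.008,0]],
    [[0.003,0.017,0],[-0.053,0.01,0]]
  ]
}}

```text
time_s: 19.1
tool_pos: [0.4862, 0.2623, 0.21]
tool_rot: [-0.001, 0.098, 0.995, -0.005]
force: [0.3, -0.2, -10.2]
opening: 0.0189
grasp_force: 98.7
```

```bash
python3 air.py -.002 3 4
```

```text
s [-0.2 -0.7 -0.9] lat 2.9 | now 19.25 s -1.3 v -0.007 th -0.0091 phi 0.0008 c [0.4862 0.2618 0.072 ] yaw -0.1946 F [-0.3  0.4 -9.6]
[[0.001, 0.004, 0], [-0.013, 0.003, 0]] th -0.0107 s -1.3 v -0.007
[[-0.000, -0.001, 0], [0.003, -0.001, 0]] th -0.0103 s -1.5 v -0.001
[[0.000, 0.000, 0], [-0.001, 0.000, 0]] th -0.0104 s -1.7 v -0.001
[[0.000, 0.000, 0], [-0.001, 0.000, 0]] th -0.0105 s -1.8 v -0.001
```

{"fn": "send_rows", "kwargs": {
  "targets": [
    [[0.001,0.007,0],[-0.022,0.004,0]],
    [[0,0,0.02],[0,0,0]],
    [[0,0,0.04],[0,0,0]],
    [[0,0,0.06],[0,0,0]],
    [[0,0,0.04],[0,0,0]]
  ]
}}

```text
time_s: 19.75
tool_pos: [0.4863, 0.263, 0.2183]
tool_rot: [-0.001, 0.097, 0.995, -0.006]
force: [0.4, 0.0, -10.7]
opening: 0.0187
grasp_force: 98.7
```

```bash
python3 air.py -.002 3 4
```

```text
s [-2.4 -0.6 -0.3] lat 3.9 | now 19.90 s 1.1 v 0.022 th -0.0115 phi -0.0033 c [0.4863 0.2615 0.0805] yaw -0.1950 F [ 0.2  0.3 -9.9]
[[-0.007, -0.034, 0], [0.103, -0.020, 0]] th 0.0010 s 1.1 v 0.022
[[0.004, 0.018, 0], [-0.055, 0.011, 0]] th -0.0057 s 2.7 v 0.011
[[0.000, 0.002, 0], [-0.006, 0.001, 0]] th -0.0065 s 3.2 v 0.001
[[-0.000, -0.000, 0], [0.001, -0.000, 0]] th -0.0064 s 3.3 v 0.001
```

{"fn": "send_rows", "kwargs": {
  "targets": [
    [[0,0,0.04],[0,0,0]],
    [[0,0,0.08],[0,0,0]],
    [[0,0,0.12],[0,0,0]],
    [[0,0,0.14],[0,0,0]],
    [[0,0,0.16],[0,0,0]],
    [[0,0,0.14],[0,0,0]],
    [[0,0,0.12],[0,0,0]],
    [[0,0,0.06],[0,0,0]],
    [[0,0,0.02],[0,0,0]],
    [[0,0,0],[0,0,0]]
  ]
}}

```text
time_s: 20.9
tool_pos: [0.486, 0.2629, 0.2619]
tool_rot: [-0.001, 0.097, 0.995, -0.006]
force: [0.1, 0.1, -10.3]
opening: 0.0189
grasp_force: 98.8
```

```bash
python3 air.py -.001 3 4
```

```text
s [-1.3 -3.  -2.7] lat 3.0 | now 21.05 s -3.8 v -0.015 th -0.0125 phi -0.0006 c [0.4855 0.2611 0.1235] yaw -0.1950 F [  0.2   0.7 -11.1]
[[0.003, 0.015, 0], [-0.044, 0.009, 0]] th -0.0179 s -3.8 v -0.015
[[-0.003, -0.013, 0], [0.040, -0.008, 0]] th -0.0130 s -4.7 v -0.004
[[-0.000, -0.000, 0], [0.001, -0.000, 0]] th -0.0128 s -4.9 v -0.002
[[0.000, 0.000, 0], [-0.001, 0.000, 0]] th -0.0129 s -5.0 v -0.002
```

{"fn": "send_rows", "kwargs": {
  "targets": [
    [[0,0,0],[0,0,0]],
    [[0,0,0],[0,0,0]],
    [[0,0,0],[0,0,0]],
    [[0,0,0],[0,0,0]],
    [[0,0,0],[0,0,0]],
    [[0,0,0],[0,0,0]]
  ]
}}

```text
time_s: 21.65
tool_pos: [0.4862, 0.2629, 0.2619]
tool_rot: [-0.001, 0.097, 0.995, -0.006]
force: [-0.8, -0.3, -9.9]
opening: 0.0189
grasp_force: 98.8
```

```bash
python3 air.py -.001 3 4
```

```text
s [-1.4 -1.6 -1.4] lat 3.6 | now 21.80 s -1.4 v 0.000 th -0.0120 phi -0.0019 c [0.4859 0.2613 0.1239] yaw -0.1950 F [-0.3  0.1 -9. ]
[[-0.001, -0.005, 0], [0.015, -0.003, 0]] th -0.0101 s -1.4 v 0.000
[[-0.000, -0.000, 0], [0.000, -0.000, 0]] th -0.0101 s -1.4 v 0.000
[[-0.000, -0.000, 0], [0.000, -0.000, 0]] th -0.0101 s -1.4 v 0.000
[[-0.000, -0.000, 0], [0.000, -0.000, 0]] th -0.0101 s -1.4 v 0.000
```

The orange is at rest at s ≈ −1 mm with the carrier 10 cm up, so I'll hold for five seconds.

{"fn": "send_rows", "kwargs": {
  "targets": [
    [[0,0,0],[0,0,0]],
    [[0,0,0],[0,0,0]],
    [[0,0,0],[0,0,0]],
    [[0,0,0],[0,0,0]],
    [[0,0,0],[0,0,0]],
    [[0,0,0],[0,0,0]],
    [[0,0,0],[0,0,0]],
    [[0,0,0],[0,0,0]],
    [[0,0,0],[0,0,0]],
    [[0,0,0],[0,0,0]],
    [[0,0,0],[0,0,0]],
    [[0,0,0],[0,0,0]]
  ]
}}

```text
time_s: 23.0
tool_pos: [0.4862, 0.2629, 0.2619]
tool_rot: [-0.001, 0.097, 0.995, -0.006]
force: [-0.8, -0.0, -9.3]
opening: 0.0187
grasp_force: 98.8
```

{"fn": "send_rows", "kwargs": {
  "targets": [
    [[0,0,0],[0,0,0]],
    [[0,0,0],[0,0,0]],
    [[0,0,0],[0,0,0]],
    [[0,0,0],[0,0,0]],
    [[0,0,0],[0,0,0]],
    [[0,0,0],[0,0,0]],
    [[0,0,0],[0,0,0]],
    [[0,0,0],[0,0,0]],
    [[0,0,0],[0,0,0]],
    [[0,0,0],[0,0,0]],
    [[0,0,0],[0,0,0]],
    [[0,0,0],[0,0,0]]
  ]
}}

```text
time_s: 24.2
tool_pos: [0.4862, 0.2629, 0.2619]
tool_rot: [-0.001, 0.097, 0.995, -0.006]
force: [0.7, -1.0, -10.9]
opening: 0.0189
grasp_force: 98.8
```

```bash
python3 air.py -.001 3 2
```

```text
s [-1.6 -1.6 -1.6] lat 4.0 | now 24.35 s -1.5 v 0.001 th -0.0120 phi -0.0019 c [0.4859 0.2613 0.1239] yaw -0.1950 F [-0.3 -0.2 -9.9]
[[-0.001, -0.005, 0], [0.016, -0.003, 0]] th -0.0100 s -1.5 v 0.001
[[-0.000, -0.000, 0], [0.001, -0.000, 0]] th -0.0099 s -1.4 v 0.001
```

{"fn": "send_rows", "kwargs": {
  "targets": [
    [[0,0,0],[0,0,0]],
    [[0,0,0],[0,0,0]],
    [[0,0,0],[0,0,0]],
    [[0,0,0],[0,0,0]],
    [[0,0,0],[0,0,0]],
    [[0,0,0],[0,0,0]],
    [[0,0,0],[0,0,0]],
    [[0,0,0],[0,0,0]],
    [[0,0,0],[0,0,0]],
    [[0,0,0],[0,0,0]],
    [[0,0,0],[0,0,0]],
    [[0,0,0],[0,0,0]]
  ]
}}

```text
time_s: 25.55
tool_pos: [0.4862, 0.2629, 0.2619]
tool_rot: [-0.001, 0.097, 0.995, -0.006]
force: [-0.0, -0.4, -10.8]
opening: 0.0189
grasp_force: 98.8
```

{"fn": "send_rows", "kwargs": {
  "targets": [
    [[0,0,0],[0,0,0]],
    [[0,0,0],[0,0,0]],
    [[0,0,0],[0,0,0]],
    [[0,0,0],[0,0,0]],
    [[0,0,0],[0,0,0]],
    [[0,0,0],[0,0,0]],
    [[0,0,0],[0,0,0]],
    [[0,0,0],[0,0,0]]
  ]
}}

```text
time_s: 26.35
tool_pos: [0.4862, 0.2629, 0.2619]
tool_rot: [-0.001, 0.097, 0.995, -0.006]
force: [0.1, -0.0, -10.8]
opening: 0.0189
grasp_force: 98.8
```

```bash
python3 air.py -.001 3 2
```

```text
s [-1.  -1.4 -1.5] lat 3.9 | now 26.50 s -1.7 v -0.005 th -0.0119 phi -0.0016 c [0.4858 0.2613 0.1239] yaw -0.1949 F [  0.4  -0.8 -10. ]
[[-0.001, -0.003, 0], [0.009, -0.002, 0]] th -0.0109 s -1.7 v -0.005
[[-0.000, -0.000, 0], [0.001, -0.000, 0]] th -0.0107 s -2.0 v -0.002
```

Now the first half of the carry, with acceleration kept to about 0.03 m/s² so the orange stays put.

{"fn": "send_rows", "kwargs": {
  "targets": [
    [[0.0007,-0.006,0],[0,0,0.0017]],
    [[0.0013,-0.012,0],[0,0,0.0034]],
    [[0.002,-0.018,0],[0,0,0.0051]],
    [[0.0027,-0.024,0],[0,0,0.0068]],
    [[0.0034,-0.03,0],[0,0,0.0085]],
    [[0.004,-0.036,0],[0,0,0.0102]],
    [[0.0047,-0.042,0],[0,0,0.0119]],
    [[0.0054,-0.048,0],[0,0,0.0136]],
    [[0.006,-0.054,0],[0,0,0.0153]],
    [[0.0067,-0.06,0],[0,0,0.017]],
    [[0.0074,-0.066,0],[0,0,0.0187]],
    [[0.008,-0.072,0],[0,0,0.0204]]
  ]
}}

```text
time_s: 27.7
tool_pos: [0.4888, 0.2393, 0.2619]
tool_rot: [-0.001, 0.089, 0.996, -0.006]
force: [1.0, 0.4, -10.0]
opening: 0.0192
grasp_force: 98.7
```

{"fn": "send_rows", "kwargs": {
  "targets": [
    [[0.0087,-0.078,0],[0,0,0.0221]],
    [[0.0094,-0.084,0],[0,0,0.0238]],
    [[0.01,-0.09,0],[0,0,0.0255]],
    [[0.0107,-0.096,0],[0,0,0.0272]],
    [[0.0114,-0.102,0],[0,0,0.0289]],
    [[0.012,-0.108,0],[0,0,0.0306]],
    [[0.0127,-0.114,0],[0,0,0.0323]],
    [[0.0134,-0.12,0],[0,0,0.034]],
    [[0.0141,-0.126,0],[0,0,0.0357]],
    [[0.0147,-0.132,0],[0,0,0.0374]],
    [[0.0154,-0.138,0],[0,0,0.0391]],
    [[0.0161,-0.144,0],[0,0,0.0408]]
  ]
}}

```text
time_s: 28.9
tool_pos: [0.4963, 0.1723, 0.2619]
tool_rot: [-0.001, 0.067, 0.998, -0.006]
force: [-0.3, -0.6, -10.1]
opening: 0.0189
grasp_force: 98.7
```

{"fn": "send_rows", "kwargs": {
  "targets": [
    [[0.0168,-0.15,0],[0,0,0.0425]],
    [[0.0168,-0.15,0],[0,0,0.0425]],
    [[0.0168,-0.15,0],[0,0,0.0425]],
    [[0.0168,-0.15,0],[0,0,0.0425]],
    [[0.0168,-0.15,0],[0,0,0.0425]],
    [[0.0168,-0.15,0],[0,0,0.0425]],
    [[0.0168,-0.15,0],[0,0,0.0425]],
    [[0.0168,-0.15,0],[0,0,0.0425]],
    [[0.0168,-0.15,0],[0,0,0.0425]],
    [[0.0168,-0.15,0],[0,0,0.0425]],
    [[0.0168,-0.15,0],[0,0,0.0425]],
    [[0.0168,-0.15,0],[0,0,0.0425]]
  ]
}}

```text
time_s: 30.1
tool_pos: [0.5064, 0.0823, 0.2619]
tool_rot: [-0.0, 0.036, 0.999, -0.006]
force: [-0.2, 0.2, -9.4]
opening: 0.0189
grasp_force: 98.7
```

{"fn": "send_rows", "kwargs": {
  "targets": [
    [[0.0161,-0.144,0],[0,0,0.0408]],
    [[0.0154,-0.138,0],[0,0,0.0391]],
    [[0.0147,-0.132,0],[0,0,0.0374]],
    [[0.0141,-0.126,0],[0,0,0.0357]],
    [[0.0134,-0.12,0],[0,0,0.034]],
    [[0.0127,-0.114,0],[0,0,0.0323]],
    [[0.012,-0.108,0],[0,0,0.0306]],
    [[0.0114,-0.102,0],[0,0,0.0289]],
    [[0.0107,-0.096,0],[0,0,0.0272]],
    [[0.01,-0.09,0],[0,0,0.0255]],
    [[0.0094,-0.084,0],[0,0,0.0238]],
    [[0.0087,-0.078,0],[0,0,0.0221]]
  ]
}}

```text
time_s: 31.3
tool_pos: [0.5138, 0.016, 0.2619]
tool_rot: [-0.0, 0.014, 1.0, -0.006]
force: [-0.5, -0.2, -10.6]
opening: 0.0188
grasp_force: 98.7
```

{"fn": "send_rows", "kwargs": {
  "targets": [
    [[0.008,-0.072,0],[0,0,0.0204]],
    [[0.0074,-0.066,0],[0,0,0.0187]],
    [[0.0067,-0.06,0],[0,0,0.017]],
    [[0.006,-0.054,0],[0,0,0.0153]],
    [[0.0054,-0.048,0],[0,0,0.0136]],
    [[0.0047,-0.042,0],[0,0,0.0119]],
    [[0.004,-0.036,0],[0,0,0.0102]],
    [[0.0034,-0.03,0],[0,0,0.0085]],
    [[0.0027,-0.024,0],[0,0,0.0068]],
    [[0.002,-0.018,0],[0,0,0.0051]],
    [[0.0013,-0.012,0],[0,0,0.0034]],
    [[0.0007,-0.006,0],[0,0,0.0017]]
  ]
}}

```text
time_s: 32.5
tool_pos: [0.5163, -0.0071, 0.2619]
tool_rot: [-0.0, 0.006, 1.0, -0.006]
force: [-0.0, 0.4, -10.1]
opening: 0.0189
grasp_force: 98.7
```

```bash
python3 air.py -.001 3 4
```

```text
s [-2.1 -2.1 -2. ] lat 3.6 | now 32.65 s -2.0 v 0.001 th -0.0119 phi -0.0014 c [ 0.5163 -0.0087  0.1239] yaw -0.0114 F [-0.7 -0.7 -9.9]
[[-0.000, -0.004, 0], [0.013, -0.000, 0]] th -0.0104 s -2.0 v 0.001
[[-0.000, -0.000, 0], [0.001, -0.000, 0]] th -0.0103 s -1.9 v 0.001
[[-0.000, -0.000, 0], [0.001, -0.000, 0]] th -0.0103 s -1.8 v 0.001
[[-0.000, -0.000, 0], [0.001, -0.000, 0]] th -0.0102 s -1.7 v 0.001
```

{"fn": "send_rows", "kwargs": {
  "targets": [
    [[0.0007,-0.006,0],[0,0,0.0017]],
    [[0.0013,-0.012,0],[0,0,0.0034]],
    [[0.002,-0.018,0],[0,0,0.0051]],
    [[0.0027,-0.024,0],[0,0,0.0068]],
    [[0.0034,-0.03,0],[0,0,0.0085]],
    [[0.004,-0.036,0],[0,0,0.0102]],
    [[0.0047,-0.042,0],[0,0,0.0119]],
    [[0.0054,-0.048,0],[0,0,0.0136]],
    [[0.006,-0.054,0],[0,0,0.0153]],
    [[0.0067,-0.06,0],[0,0,0.017]],
    [[0.0074,-0.066,0],[0,0,0.0187]],
    [[0.008,-0.072,0],[0,0,0.0204]]
  ]
}}

```text
time_s: 33.85
tool_pos: [0.519, -0.0308, 0.2619]
tool_rot: [-0.0, -0.002, 1.0, -0.006]
force: [0.2, -0.2, -10.2]
opening: 0.0189
grasp_force: 98.7
```

{"fn": "send_rows", "kwargs": {
  "targets": [
    [[0.0087,-0.078,0],[0,0,0.0221]],
    [[0.0094,-0.084,0],[0,0,0.0238]],
    [[0.01,-0.09,0],[0,0,0.0255]],
    [[0.0107,-0.096,0],[0,0,0.0272]],
    [[0.0114,-0.102,0],[0,0,0.0289]],
    [[0.012,-0.108,0],[0,0,0.0306]],
    [[0.0127,-0.114,0],[0,0,0.0323]],
    [[0.0134,-0.12,0],[0,0,0.034]],
    [[0.0141,-0.126,0],[0,0,0.0357]],
    [[0.0147,-0.132,0],[0,0,0.0374]],
    [[0.0154,-0.138,0],[0,0,0.0391]],
    [[0.0161,-0.144,0],[0,0,0.0408]]
  ]
}}

```text
time_s: 35.05
tool_pos: [0.5264, -0.0976, 0.2619]
tool_rot: [-0.0, -0.025, 1.0, -0.006]
force: [-0.3, -0.9, -10.4]
opening: 0.0192
grasp_force: 98.7
```

{"fn": "send_rows", "kwargs": {
  "targets": [
    [[0.0168,-0.15,0],[0,0,0.0425]],
    [[0.0168,-0.15,0],[0,0,0.0425]],
    [[0.0168,-0.15,0],[0,0,0.0425]],
    [[0.0168,-0.15,0],[0,0,0.0425]],
    [[0.0168,-0.15,0],[0,0,0.0425]],
    [[0.0168,-0.15,0],[0,0,0.0425]],
    [[0.0168,-0.15,0],[0,0,0.0425]],
    [[0.0168,-0.15,0],[0,0,0.0425]],
    [[0.0168,-0.15,0],[0,0,0.0425]],
    [[0.0168,-0.15,0],[0,0,0.0425]],
    [[0.0168,-0.15,0],[0,0,0.0425]],
    [[0.0168,-0.15,0],[0,0,0.0425]]
  ]
}}

```text
time_s: 36.25
tool_pos: [0.5365, -0.1877, 0.2619]
tool_rot: [0.0, -0.056, 0.998, -0.006]
force: [-0.1, 0.3, -9.8]
opening: 0.0191
grasp_force: 98.7
```

{"fn": "send_rows", "kwargs": {
  "targets": [
    [[0.0168,-0.15,0],[0,0,0.04]]
  ]
}}

```text
time_s: 36.35
tool_pos: [0.5374, -0.1952, 0.2619]
tool_rot: [0.0, -0.058, 0.998, -0.006]
force: [-0.4, -0.3, -10.4]
opening: 0.0188
grasp_force: 98.7
```

{"fn": "send_rows", "kwargs": {
  "targets": [
    [[0.0161,-0.144,0],[0,0,0.0408]],
    [[0.0154,-0.138,0],[0,0,0.0391]],
    [[0.0147,-0.132,0],[0,0,0.0374]],
    [[0.0141,-0.126,0],[0,0,0.0357]],
    [[0.0134,-0.12,0],[0,0,0.034]],
    [[0.0127,-0.114,0],[0,0,0.0323]],
    [[0.012,-0.108,0],[0,0,0.0306]],
    [[0.0114,-0.102,0],[0,0,0.0289]],
    [[0.0107,-0.096,0],[0,0,0.0272]],
    [[0.01,-0.09,0],[0,0,0.0255]],
    [[0.0094,-0.084,0],[0,0,0.0238]],
    [[0.0087,-0.078,0],[0,0,0.0221]]
  ]
}}

```text
time_s: 37.55
tool_pos: [0.5447, -0.2615, 0.2619]
tool_rot: [0.0, -0.081, 0.997, -0.006]
force: [-0.1, 0.3, -9.9]
opening: 0.019
grasp_force: 98.7
```

{"fn": "send_rows", "kwargs": {
  "targets": [
    [[0.008,-0.072,0],[0,0,0.0204]],
    [[0.0074,-0.066,0],[0,0,0.0187]],
    [[0.0067,-0.06,0],[0,0,0.017]],
    [[0.006,-0.054,0],[0,0,0.0153]],
    [[0.0054,-0.048,0],[0,0,0.0136]],
    [[0.0047,-0.042,0],[0,0,0.0119]],
    [[0.004,-0.036,0],[0,0,0.0102]],
    [[0.0034,-0.03,0],[0,0,0.0085]],
    [[0.0027,-0.024,0],[0,0,0.0068]],
    [[0.002,-0.018,0],[0,0,0.0051]],
    [[0.0013,-0.012,0],[0,0,0.0034]],
    [[0.0007,-0.006,0],[0,0,0.0017]]
  ]
}}

```text
time_s: 38.75
tool_pos: [0.5473, -0.2845, 0.2619]
tool_rot: [0.0, -0.088, 0.996, -0.006]
force: [0.7, 0.3, -10.5]
opening: 0.0189
grasp_force: 98.7
```

```bash
python3 air.py -.001 3 4; python3 - <<'E'
from bench import ctrl
import cv2,numpy as np
a=ctrl.snapshot("side")["color"];cv2.imwrite("pics/c5.png",a)
E
```

```text
s [-7. -7. -7.] lat 5.4 | now 38.90 s -7.0 v -0.000 th -0.0118 phi 0.0024 c [ 0.5476 -0.2862  0.1239] yaw 0.1770 F [ 0.5  1.2 -9.8]
[[-0.004, 0.024, 0], [-0.072, -0.013, 0]] th -0.0206 s -7.0 v -0.000
[[-0.000, 0.000, 0], [-0.000, -0.000, 0]] th -0.0206 s -7.0 v -0.000
[[-0.000, 0.000, 0], [-0.000, -0.000, 0]] th -0.0206 s -7.0 v -0.000
[[-0.000, 0.000, 0], [-0.000, -0.000, 0]] th -0.0206 s -7.0 v -0.000
```

View pics/c5.png

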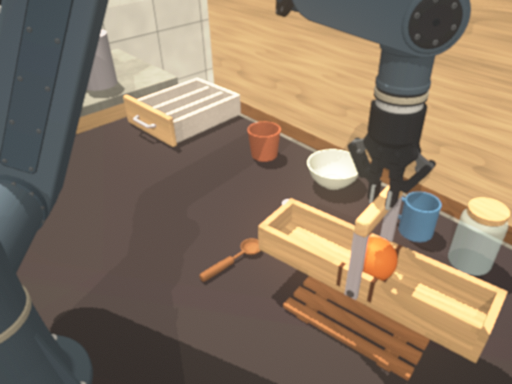

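The side view shows the carrier hovering centred over the trivet, with the orange at about (380,257) by the bar and the shaker and spoon untouched. Next I'll lower it.

{"fn": "send_rows", "kwargs": {
  "targets": [
    [[0,0,-0.04],[0,0,0]],
    [[0,0,-0.08],[0,0,0]],
    [[0,0,-0.12],[0,0,0]],
    [[0,0,-0.16],[0,0,0]],
    [[0,0,-0.16],[0,0,0]],
    [[0,0,-0.16],[0,0,0]],
    [[0,0,-0.16],[0,0,0]],
    [[0,0,-0.16],[0,0,0]],
    [[0,0,-0.12],[0,0,0]],
    [[0,0,-0.12],[0,0,0]],
    [[0,0,-0.08],[0,0,0]],
    [[0,0,-0.06],[0,0,0]]
  ]
}}

```text
time_s: 40.15
tool_pos: [0.5474, -0.2846, 0.1906]
tool_rot: [0.0, -0.088, 0.996, -0.006]
force: [-0.3, 0.4, -9.9]
opening: 0.019
grasp_force: 98.7
```

{"fn": "send_rows", "kwargs": {
  "targets": [
    [[0,0,-0.04],[0,0,0]],
    [[0,0,-0.04],[0,0,0]],
    [[0,0,-0.04],[0,0,0]],
    [[0,0,-0.04],[0,0,0]],
    [[0,0,-0.03],[0,0,0]],
    [[0,0,-0.03],[0,0,0]],
    [[0,0,-0.02],[0,0,0]],
    [[0,0,0],[0,0,0]]
  ]
}}

```text
time_s: 40.95
tool_pos: [0.5474, -0.2847, 0.1791]
tool_rot: [0.0, -0.088, 0.996, -0.006]
force: [-0.2, 0.9, -9.3]
opening: 0.019
grasp_force: 98.9
```

```bash
python3 air.py -.005 3 1
```

```text
s [-6.6 -6.6 -6.6] lat 3.4 | now 41.10 s -6.6 v -0.000 th -0.0123 phi 0.0017 c [ 0.5477 -0.2863  0.0411] yaw 0.1771 F [-0.8  0.1 -8.2]
[[-0.004, 0.020, 0], [-0.062, -0.011, 0]] th -0.0198 s -6.6 v -0.000
```

{"fn": "send_rows", "kwargs": {
  "targets": [
    [[0,0,-0.01],[0,0,0]],
    [[0,0,-0.01],[0,0,0]],
    [[0,0,-0.01],[0,0,0]],
    [[0,0,0],[0,0,0]]
  ]
}}

```text
time_s: 41.5
tool_pos: [0.5476, -0.285, 0.179]
tool_rot: [0.001, -0.088, 0.996, -0.007]
force: [-4.5, 1.5, 5.0]
opening: 0.0187
grasp_force: 100.5
```

```bash
python3 air.py -.005 2 1
```

```text
s [-6.2 -5.9] lat 3.5 | now 41.60 s -5.6 v 0.006 th -0.0136 phi -0.0004 c [ 0.5479 -0.2869  0.041 ] yaw 0.1771 F [-4.3  0.4  6.1]
[[0.001, -0.003, 0], [0.009, 0.002, 0]] th -0.0125 s -5.6 v 0.006
```

{"fn": "send_rows", "kwargs": {
  "targets": [
    [[0,0,0.015],[0,0,0]],
    [[0,0,0],[0,0,0]]
  ]
}}

```text
time_s: 41.8
tool_pos: [0.5475, -0.2849, 0.179]
tool_rot: [0.001, -0.088, 0.996, -0.007]
force: [-4.2, -0.0, 5.7]
opening: 0.019
grasp_force: 100.6
```

{"fn": "send_rows", "kwargs": {
  "targets": [
    [[0,0,0],[0,0,0]],
    [[0,0,0],[0,0,0]],
    [[0,0,0],[0,0,0]],
    [[0,0,0],[0,0,0]],
    [[0,0,0],[0,0,0]],
    [[0,0,0],[0,0,0]],
    [[0,0,0],[0,0,0]],
    [[0,0,0],[0,0,0]],
    [[0,0,0],[0,0,0]],
    [[0,0,0],[0,0,0]]
  ],
  "claw": 1
}}

```text
time_s: 42.8
tool_pos: [0.5474, -0.2846, 0.1782]
tool_rot: [0.0, -0.088, 0.996, -0.006]
force: [0.2, 0.2, 0.1]
opening: 0.0851
grasp_force: 0.0
```

```bash
python3 - <<'E'
from h import *
from bench import ctrl
rep(ctrl.state());d=ctrl.snapshot("side");print(s_of(d,.5477,-.2865,.177,.016,0))
E
```

```text
t 42.80 tcp [ 0.5474 -0.2846  0.1782] yaw,rx,ry [ 0.177  -0.012   0.0004] F [0.21 0.18 0.13] T [-0.042  0.005  0.041] op 0.0851 gf 0
(-6.6, 3.4, 21.2, 914)
```

{"fn": "send_rows", "kwargs": {
  "targets": [
    [[0,0,0.1],[0,0,0]],
    [[0,0,0.2],[0,0,0]],
    [[0,0,0.3],[0,0,0]],
    [[0,0,0.4],[0,0,0]],
    [[0,0,0.4],[0,0,0]],
    [[0,0,0.4],[0,0,0]],
    [[0,0,0.2],[0,0,0]],
    [[0,0,0],[0,0,0]],
    [[0,0,0],[0,0,0]],
    [[0,0,0],[0,0,0]]
  ]
}}

```text
time_s: 43.85
tool_pos: [0.5467, -0.2841, 0.2769]
tool_rot: [-0.001, -0.088, 0.996, -0.005]
force: [-0.5, -0.3, -0.1]
opening: 0.0855
grasp_force: 0.0
```

```bash
python3 - <<'E'
from h import *
from bench import ctrl
rep(ctrl.state());d=ctrl.snapshot("side");t=ctrl.snapshot("top");print(s_of(d,.5477,-.2865,.177,.016,0),s_of(t,.5477,-.2865,.177,.016,0))
o=np.zeros((600,780,3),np.uint8);a=cv2.resize(d["color"][130:384,240:512],None,fx=1.43,fy=1.43);b=cv2.resize(t["color"][130:270,290:470],None,fx=2.1,fy=2.1)
o[:a.shape[0],:a.shape[1]]=a;o[:b.shape[0],390:390+b.shape[1]]=b[:,:390]
cv2.imwrite("pics/c6.png",o)
E
```

```text
t 43.85 tcp [ 0.5467 -0.2841  0.2769] yaw,rx,ry [ 0.177  -0.0101  0.0021] F [-0.55 -0.3  -0.13] T [ 0.002  0.019 -0.02 ] op 0.0855 gf 0
(-6.6, 3.4, 21.2, 859) (-1.2, 0.9, 14.9, 510)
```

View pics/c6.png

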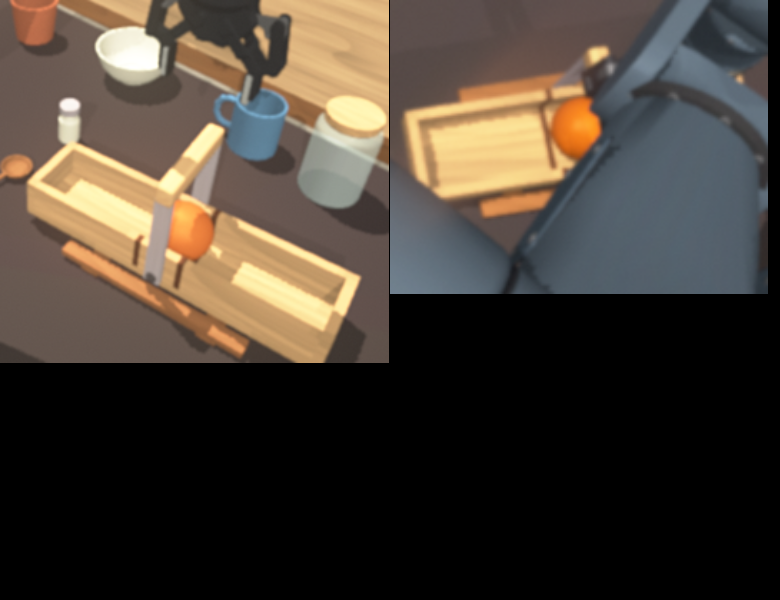

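The pictures show the carrier flat and centred on the trivet, with the orange between the strips at about (190,230) in the left crop. The gripper is clear above the bar, and the shaker and spoon are still in place. I'll hand it in.

```bash
python3 -c "
from bench import ctrl
print(ctrl.finish_job())"
```

```text
the job is handed in; nothing more can be done
None
```

The job is handed in, with no verdict returned: the orange was held mid-lane about 10 cm up for five seconds, and the carrier now stands centred on the trivet with the orange between the strips, the gripper clear, and the shaker and spoon still in place in the last picture.

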